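# Rock the heavy tub to tip its walnuts into the tray

### The arm

A 6-joint arm with a two-finger parallel gripper is mounted at the origin on the work surface. World frame = base frame: x ahead of the robot, y to its left, z up, the work surface at z = 0. Lengths are in m, angles in rad, forces in N, time in s.
With the tool pointing down it reaches from about 0.375 to 0.9 m from the base axis. Payload 3.1 kg.
Tool frame: the origin (TCP) lies midway between the tips of the shut fingers; the grasp point (between the pads) lies 19 mm behind it; z points along the fingers, y is the direction in which the jaws open and shut (so a half turn about z gives the same grasp; the last joint's range is limited). The gripper opens to 85 mm and grips with 20 to 120 N. Pads are 22 mm wide; open, the fingers measure 114 mm over their backs; the gripper's body (76 mm by 85 mm) begins 54 mm behind the grasp point. The pads swing forward as they close: fully open they stand 13 mm farther back than shut.
Start: joints at [-1.468, 0.527, 1.433, -0, 1.181, -0.178], TCP at [0.174, -0.6, 0.231] pointing down, gripper open.
Joint ranges: [-3.08, 3.08], [-0.75, 2.2], [0.22, 2.44], [-1.43, 4.57], [0, 2.65], [-2.85, 2.85]. Speed limits (rad/s): [2.79, 2.79, 3.14, 3.14, 3.14, 3.14].

### API

Orientations are given as a unit quaternion [x, y, z, w].
In Python, from station import manip gives the robot as it stands. The module is installed in compiled form; this text tells all that it offers.
- The arm moves only by the tool drive_tool, never from a script. Its argument "deltas" is one flat list of numbers, 4 for each row, row after row: the shift along the tool's x, y, z in cm, then the turn about the tool's z in degrees. A call has 1 to 12 rows; each row is the pose to reach, as a shift and turn from the pose measured when the call began, along the tool's axes at that moment; what a row does not reach only later rows make up. A row lasts 1/10 s, in which the tool goes at most 50 mm and 8.59 degrees, less where a joint would pass 70% of its speed; a pose out of reach is approached as far as the arm can. A call with a gripper value outside its range is refused whole. "hand" is the finger opening in cm, from 0 to 8.54, set as the call begins (left out, the last holds). The fingers move at their own pace and stop on an object; "squeeze" is the grip in N (left out, the last holds). Time passes only in rows, so rows that repeat a pose let the fingers close. It gives the time, the measured TCP pose, the force and the opening at its end, in the units of the state.
- manip.sense(): the state, without advancing time (a new reading comes with each control period).
- manip.snapshot(name): name is "scene" or "side" or "wrist"; returns a dict with "frame" (420x560x3 uint8, red, green, blue), "depth" (420x560 float32, m along the optical axis (not along the pixel's ray), 0 where there is no reading), "fx", "fy", "cx", "cy" (pixels), "R" (3x3) and "t" (3): a world point X has camera coordinates R X + t. Camera axes: x right, y down, z forward; pixel columns grow to the right and rows downward; lengths in m; the calibration is good to about 2 mm. A picture is of the moment at which its call begins.
- manip.sign_off(): hands the job in, once; it reports no verdict.
The state is a dict: "t": time; "q": joint angles; "qd": joint speeds; "tau": joint torques, N m; "tcp_pos": TCP position; "tool_rot": TCP orientation; "force": force on the tool from outside, world axes, zero at the start; "ft_torque": the same for the moment, N m; "finger_gap": opening from 0.0 (shut) to 1.0 (fully open).
Only numpy, scipy, OpenCV 4.12 (cv2) and the standard library are available. Lean on these libraries where they do the work, as an engineer would, in place of code of your own. Each camera call takes 0.05 s, during which the arm holds its last target.

### The job

Tip all five walnuts out of the heavy steel tub into the white tray without lifting the tub: slide it forward, upright, on the slippery riser until its front skid bar presses the sprung orange stop strip partway in (not to its end), steady it there for a second, then rock it well over on that bar, which stays on the riser, until the walnuts roll out. Then ease it back down, never letting it fall, so that it stands upright and still on the riser, and let go; leave the other things on the bench alone.

Things in the scene. Friction and masses are not known exactly. Their poses are not given: they have to be found in the camera images.
- tub: Heavy bare-steel tub on the riser, 1.3 to 2.0 kg, 130 mm wide (y). Origin: middle of its underside; z up; x is the way it pours (to its flared front and the tray). Stands on two round skid bars, 14 mm thick, along y, axes at x = +45 and -55 mm. Floor top 24 mm up; rear wall (x = -55 mm) and sides 150 mm high, 5 mm thick. It slides on the riser at a push of about 2 to 4 N.
- tub_handle (a point): Middle of the tub's blue handle: level round bar, 14 mm thick, 100 mm clear between end brackets, along the tub's y at x = -95 mm, 175 mm above the tub's underside, 33 mm clear of the rear wall. Can be gripped from above; turns within the fingers as the tub rocks. From the front skid bar's axis it lies 140 mm back and 168 mm up.
- tub_front_bar (a point): Middle of the front skid bar's axis (tub x = +45 mm, 7 mm above the underside): the edge on which the tub rocks. The tub balances on it at roughly 55 degrees. Rocked before this bar is braced against the stop strip, the tub may slip forward instead.
- tub_lip (a point): Middle of the tub's blue pouring lip (tub x = 81 mm, 127 mm up). The front wall leans out 25 degrees from its foot (x = 30 mm, 18 mm up) to the lip, so it is level when the tub is rocked 65 degrees; walnuts roll out well at 75 to 85 degrees.
- riser: Fixed stand, polished dark top, orange legs, 300 (x) x 200 (y) x 80 mm high; origin: middle of its underside; x points to its front edge and the tray. The tub faces the same way within 5 degrees. The stop strip lies across its top parallel to the front edge, its rear face 15 to 60 mm behind that edge: not measured, to be felt. The tub's front bar starts 28 to 133 mm short of it.
- stop_strip (a joint): Orange sprung stop strip on the riser, 10 mm (x) x 190 x 9 mm high. Value: how far it is pressed forward (riser x), 0 = free, 0.012 m = to its end. Its spring gives 0.7 N per mm, 8.4 N at the end. Partway in means 3 to 10.5 mm, felt as 2 to 7 N more push than sliding the tub takes.
- tray: Fixed white enamel tray with a blue rim on the bench just beyond the riser's front edge, 240 mm (x) x 230 mm (y), walls 40 mm high, 4 mm thick; origin: middle of its underside; x points the same way as the riser's.
- crock: Bystander: cream stoneware crock, 116 mm across, 120 mm tall. Origin under its middle.
- plates: Bystander: stack of white side plates, 150 mm across, 39 mm high. Origin under its middle.
- torch: Bystander: yellow and black torch lying down, 180 mm long. Origin under its middle.
- jar: Bystander: amber jar with red lid, 72 mm across, 120 mm tall. Origin under its middle.
- spray: Bystander: white bottle with blue cap, 68 mm across, 190 mm tall. Origin under its middle.
- spatula: Bystander: spatula lying on the bench. Origin under its middle.
- walnut0: Walnut in its shell, a brown ball 36 mm across, 16 g, at the start on the tub's floor. Origin: its centre.
- walnut1: Walnut in its shell, a brown ball 36 mm across, 16 g, at the start on the tub's floor. Origin: its centre.
- walnut2: Walnut in its shell, a brown ball 36 mm across, 16 g, at the start on the tub's floor. Origin: its centre.
- walnut3: Walnut in its shell, a brown ball 36 mm across, 16 g, at the start on the tub's floor. Origin: its centre.
- walnut4: Walnut in its shell, a brown ball 36 mm across, 16 g, at the start on the tub's floor. Origin: its centre.
Mind the look-alikes: they are no part of the job. What is shaped like the tub but green is not meant.

How it is judged:
On the way, in this order (a step that is already met when the one before it is completed fails the run):
1. the tub, upright (within 1.7 degrees) and still, presses the stop strip partway in, by 3 to 10.5 mm (value of joint stop_strip between 0.003 and 0.0105 m and angle between tub's own z axis and vertical below 0.03 rad and linear speed of tub below 0.01 m/s), for 0.5 s.
2. the tub is rocked well over (more than 60 degrees) on its front skid bar, lip down over the tray (angle between tub's own z axis and vertical above 1.05 rad and height (world z) of tub_lip below 0.145 m and height (world z) of tub_front_bar below 0.107 m), for 0.2 s.
At the end, for the whole second after the job is handed in: All five walnuts lie in the tray, below its rim (their centres within its walls); the tub stands upright (within 3.4 degrees) and still on both skid bars on the riser (x of walnut0 in the frame of tray between -0.118 and 0.118 m and y of walnut0 in the frame of tray between -0.113 and 0.113 m and z of each of walnut0, walnut1, walnut2, walnut3, walnut4 in the frame of tray below 0.036 m and x of walnut1 in the frame of tray between -0.118 and 0.118 m and y of walnut1 in the frame of tray between -0.113 and 0.113 m and x of walnut2 in the frame of tray between -0.118 and 0.118 m and y of walnut2 in the frame of tray between -0.113 and 0.113 m and x of walnut3 in the frame of tray between -0.118 and 0.118 m and y of walnut3 in the frame of tray between -0.113 and 0.113 m and x of walnut4 in the frame of tray between -0.118 and 0.118 m and y of walnut4 in the frame of tray between -0.113 and 0.113 m and angle between tub's own z axis and vertical below 0.06 rad and height (world z) of tub between 0.074 and 0.086 m and linear speed of tub below 0.02 m/s and x of tub_front_bar in the frame of riser below 0.15 m and x of tub in the frame of riser above -0.13 m and y of tub in the frame of riser between -0.1 and 0.1 m); the robot touches nothing.
It fails at once if the tub is lifted: its front skid bar rises more than 20 mm off the riser (height (world z) of tub_front_bar above 0.107 m).
It fails at once if the tub's front skid bar drops off the riser (height (world z) of tub_front_bar below 0.07 m).
It fails at once if the tub falls or is flung (turns faster than 2.5 rad/s) (angular speed of tub above 2.5 rad/s).
It fails at once if a bystander is moved more than 30 mm (distance of any of crock, plates, torch, jar, spray, spatula from where it was at the start of the episode above 0.03 m).
It also fails if it takes over 67 s, if anything falls off the work surface, if the arm or the gripper's body presses on something with over 40 N, if the wrist force passes 120 N, or if a joint passes its speed limit or range.

## Working session

There is one attempt and no reset: what is moved stays moved. The work goes in short steps, Python scripts to look and compute and a tool call to move; the robot and the scene stay as the last step left them, time stands still between calls to the robot, and variables do not carry over. Pictures are saved under pics/ and viewed, and the job is handed in when it is done.

Besides the shell and the picture viewer there is one more tool, called after "Call:" by a JSON object that holds its "name" and its "arguments". drive_tool: Moves the arm, as the interface text tells. Its arguments: {"type":"object","properties":{"deltas":{"type":"array"},"hand":{"type":"number"},"squeeze":{"type":"number"}},"required":["deltas"]}

```bash
mkdir -p pics
python3 - <<'E'
from station import manip
import cv2
s=manip.sense();print({k:s[k] for k in s})
for n in ["scene","side","wrist"]:
    d=manip.snapshot(n);cv2.imwrite(f"pics/{n}0.png",d["frame"][:,:,::-1]);print(n,d["fx"],d["R"],d["t"])
E
```

```text
{'t': 0.0, 'q': array([-1.46749009e+00,  5.28455664e-01,  1.43391602e+00, -8.75962434e-06,
        1.18139053e+00, -1.78495781e-01]), 'qd': array([-0.00036788, -0.00110036,  0.00070044,  0.00113843,  0.00044574,
        0.00207514]), 'tau': array([-4.73640557e-04, -4.42357671e+01, -1.78026956e+01, -3.02633362e-04,
        8.34494946e-03, -1.46095040e-06]), 'tcp_pos': array([ 0.17375735, -0.59961061,  0.23033571]), 'tool_rot': array([ 9.90089048e-01,  1.40436818e-01,  3.67251392e-05, -1.08416401e-03]), 'force': array([-0.74074311,  0.24681228, -0.18501419]), 'ft_torque': array([ 0.01321496,  0.05866506, -0.07610477]), 'finger_gap': 0.9989104442395795}
scene 455.48095762626195 [[-0.85667193  0.51552142  0.01873143]
 [ 0.37814147  0.65224979 -0.65694691]
 [-0.35088778 -0.55570485 -0.75370412]] [ 0.53294652 -0.08610356  2.03508017]
side 411.4707930148357 [[-0.82480811 -0.56526784 -0.01279994]
 [-0.3867293   0.58051985 -0.71654529]
 [ 0.41247064 -0.58606226 -0.69742312]] [0.47772049 0.34293348 1.18735305]
wrist 298.1744461497405 [[ 0.27891498 -0.96031442 -0.00162996]
 [-0.92376436 -0.26876238  0.27281165]
 [-0.26242303 -0.07458555 -0.96206608]] [-0.62344394 -0.03585602  0.37774735]
```

View pics/scene0.png

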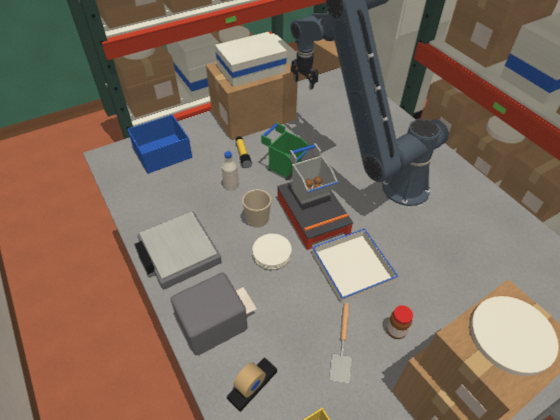

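View pics/side0.png

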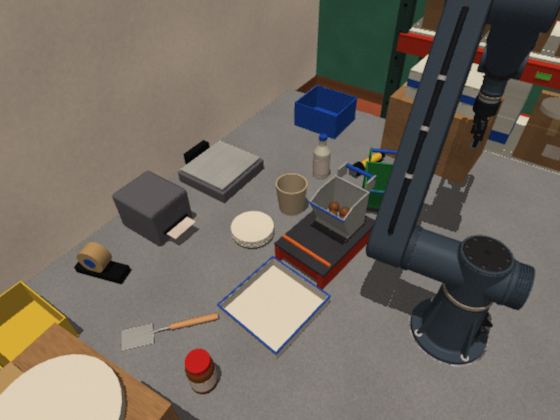

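View pics/wrist0.png

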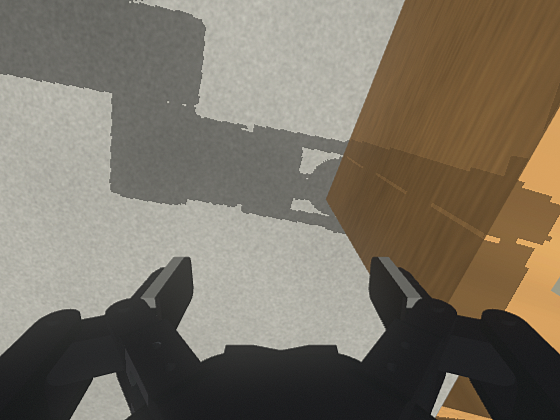

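Candidates: a bare-steel tub with walnuts, scene (315,180) / side (340,205), standing on the riser; and a green look-alike, scene (285,150) / side (380,185). The steel one is meant. I'll confirm it in an enlarged crop.

```bash
cat > h.py <<'E'
import numpy as np,cv2
from station import manip
def pt(d,u,v,z=None):
    u=float(u);v=float(v)
    r=np.array([(u-d["cx"])/d["fx"],(v-d["cy"])/d["fy"],1.])
    R=np.array(d["R"]);t=np.array(d["t"])
    if z is None:
        return R.T@(r*d["depth"][int(round(v)),int(round(u))]-t)
    o=-R.T@t;w=R.T@r
    return o+w*(z-o[2])/w[2]
def crop(d,x0,y0,x1,y1,k,name):
    c=d["frame"][y0:y1,x0:x1,::-1]
    cv2.imwrite("pics/"+name,cv2.resize(np.ascontiguousarray(c),None,fx=k,fy=k,interpolation=cv2.INTER_CUBIC))
def proj(d,X):
    c=np.array(d["R"])@np.array(X)+np.array(d["t"]);return d["fx"]*c[0]/c[2]+d["cx"],d["fy"]*c[1]/c[2]+d["cy"]
E
python3 - <<'E'
from h import *
import pickle
d=manip.snapshot("scene");crop(d,250,120,410,310,3,"c_scene.png")
s=manip.snapshot("side");crop(s,200,140,400,350,2.8,"c_side.png") if 0 else crop(s,210,150,410,350,3,"c_side.png")
pickle.dump((d,s),open("d0.pkl","wb"))
E
```

```text
(no output)
```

View pics/c_scene.png

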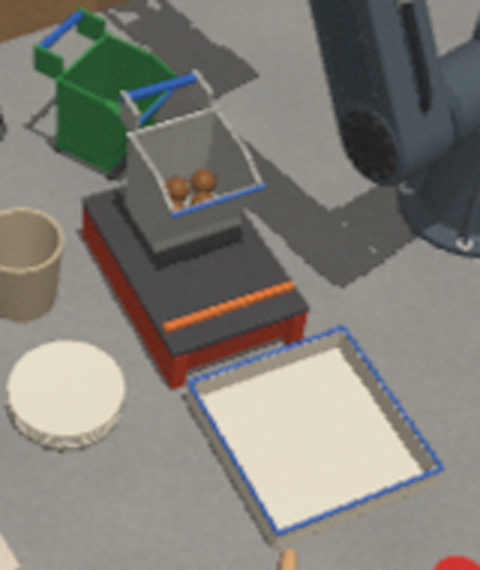

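View pics/c_side.png

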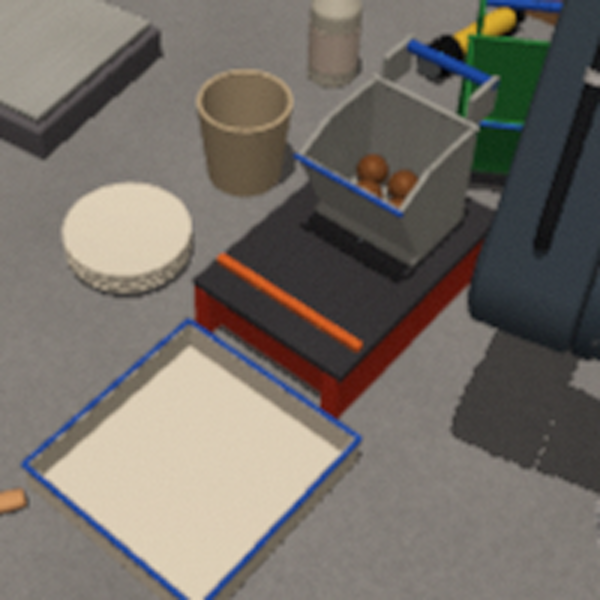

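The steel tub with brown walnuts is confirmed: its blue handle spans crop (128,95)–(198,75) and its lip (172,214)–(264,185). The green one behind it is the decoy. Next I measure it from both views.

Run:
```python
from h import *
import pickle
np.set_printoptions(precision=4,suppress=True)
d,s=pickle.load(open("d0.pkl","rb"))
A={"rFL":(175,355,.08),"rFR":(307,308,.08),"rRL":(83,200,.08),"stripL":(165,328,.089),"stripR":(292,288,.089),"hL":(130,95,.258),"hR":(196,76,.258),"lipL":(172,214,.207),"lipR":(264,185,.207),"trayA":(189,380,.04),"trayB":(345,328,.04),"trayC":(441,467,.04),"trayD":(278,533,.04)}
for k,(u,v,z) in A.items():
    print("scene",k,pt(d,250+u/3-.33,120+v/3-.33,z), pt(d,250+u/3-.33,120+v/3-.33))
B={"rFL":(197,282,.08),"rFR":(338,375,.08),"stripL":(220,258,.089),"stripR":(360,346,.089),"hL":(412,46,.258),"hR":(490,81,.258),"lipL":(297,156,.207),"lipR":(403,212,.207),"trayA":(189,322,.04),"trayB":(358,438,.04)}
for k,(u,v,z) in B.items():
    print("side",k,pt(s,210+u/3-.33,150+v/3-.33,z),pt(s,210+u/3-.33,150+v/3-.33))
```

```text
scene rFL [0.5632 0.0632 0.08  ] [0.5625 0.0622 0.0785]
scene rFR [0.3708 0.0855 0.08  ] [0.3684 0.0831 0.076 ]
scene rRL [ 0.5267 -0.2314  0.08  ] [ 0.5295 -0.2266  0.0858]
scene stripL [0.5548 0.0255 0.089 ] [0.5546 0.0253 0.0887]
scene stripR [0.373  0.0532 0.089 ] [0.3687 0.0488 0.0819]
scene hL [ 0.4633 -0.2188  0.258 ] [ 0.4618 -0.2211  0.2555]
scene hR [ 0.3669 -0.207   0.258 ] [ 0.3707 -0.2019  0.2635]
scene lipL [ 0.5035 -0.0492  0.207 ] [ 0.505  -0.0471  0.2098]
scene lipR [ 0.3725 -0.0328  0.207 ] [ 0.238  -0.1858  0.003 ]
scene trayA [0.5511 0.0819 0.04  ] [0.555  0.0869 0.0486]
scene trayB [0.3234 0.1152 0.04  ] [0.2995 0.0935 0.0012]
scene trayC [0.3549 0.3498 0.04  ] [0.3574 0.3515 0.0443]
scene trayD [0.5828 0.3229 0.04  ] [0.5852 0.3251 0.0454]
side rFL [0.5559 0.0649 0.08  ] [0.0369 0.7668 1.0799]
side rFR [0.3684 0.0872 0.08  ] [0.3704 0.0832 0.0741]
side stripL [0.5502 0.0293 0.089 ] [0.551  0.0282 0.0875]
side stripR [0.3653 0.0497 0.089 ] [0.3663 0.0474 0.0859]
side hL [ 0.4638 -0.2124  0.258 ] [ 0.4641 -0.2131  0.2574]
side hR [ 0.369  -0.2049  0.258 ] [ 0.3684 -0.2029  0.2597]
side lipL [ 0.5029 -0.0446  0.207 ] [ 0.5013 -0.0419  0.21  ]
side lipR [ 0.3735 -0.0336  0.207 ] [ 0.372  -0.0299  0.211 ]
side trayA [0.551  0.0885 0.04  ] [0.5504 0.0893 0.0413]
side trayB [0.3261 0.1158 0.04  ] [0.3249 0.1186 0.0445]
```

Call:
{"name": "drive_tool", "arguments": {"deltas": [0, 0, -4, 0, 0, 0, -8, 0, 0, 0, -12, 2, 3, -3, -15, 5, 7, -6.3, -16, 8, 11, -10, -16, 11, 15, -13.5, -16, 14, 19, -17.1, -16, 17, 23, -20.7, -16, 20, 27, -24.3, -16, 22, 31, -28, -16, 23, 34, -30.6, -16, 23], "hand": 5, "squeeze": 40}}

```text
t: 1.45
tcp_pos: [0.4064, -0.2247, 0.3914]
tool_rot: [0.998, -0.06, 0.0, -0.0]
force: [0.5, -0.4, -0.2]
finger_gap: 0.587
```

Call:
{"name": "drive_tool", "arguments": {"deltas": [0, 0, 0, 0]}}

```text
t: 1.55
tcp_pos: [0.4081, -0.2195, 0.3915]
tool_rot: [0.998, -0.056, 0.001, -0.002]
force: [0.2, 0.5, -0.3]
finger_gap: 0.582
```

Run:
```python
from h import *
from scipy.spatial.transform import Rotation as Ro
np.set_printoptions(precision=4,suppress=True)
s=manip.sense();print(s["t"],s["q"],s["tcp_pos"],s["force"],s["finger_gap"]);print(Ro.from_quat(s["tool_rot"]).as_matrix())
d=manip.snapshot("wrist");cv2.imwrite("pics/w1.png",d["frame"][:,:,::-1])
e=manip.snapshot("scene");crop(e,250,120,410,310,3,"c_scene1.png")
import pickle;pickle.dump(d,open("w1.pkl","wb"))
```

```text
1.55 [-0.7375  0.1339  1.5798  0.0033  1.4288  0.9454] [ 0.4081 -0.2195  0.3915] [ 0.1944  0.4739 -0.3461] 0.581807031656733
[[ 0.9937 -0.1123  0.0015]
 [-0.1123 -0.9937  0.003 ]
 [ 0.0012 -0.0032 -1.    ]]
```

View pics/w1.png

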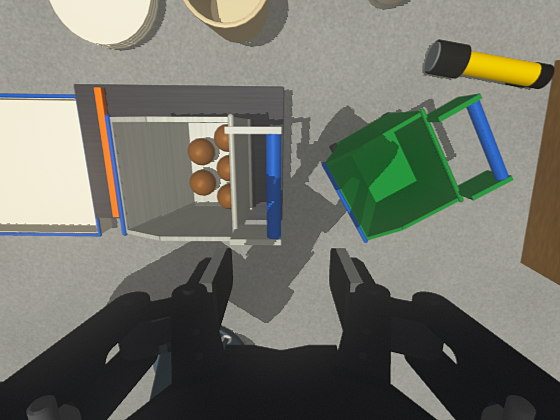

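The wrist view shows the steel tub's handle from (273,133) to (274,237), the lip at (112–125,118–235), the orange strip at (100–117,88–217) and the torch at (490,65).

Run:
```python
from h import *
import pickle
np.set_printoptions(precision=4,suppress=True)
d=pickle.load(open("w1.pkl","rb"))
for n,u,v,z in [("h1",273.5,140,.262),("h1",273.5,140,None),("h2",273.5,235,.262),("h2",273.5,234,None),("hm",273,160,None),("hm",273,190,None),("lip1",112,118,.207),("lip2",125,235,.207),("lip2",125,234,None),("strip_r1",105,88,.089),("strip_r2",119,216,.089),("f1",75,86,.08),("f2",101,235,.08),("rr1",284,87,.08)]:
    print(n,pt(d,u,v,z))
```

```text
h1 [ 0.4639 -0.2186  0.262 ]
h1 [ 0.4638 -0.2185  0.2598]
h2 [ 0.3746 -0.208   0.262 ]
h2 [ 0.3755 -0.2081  0.2617]
hm [ 0.4463 -0.216   0.261 ]
hm [ 0.4186 -0.2127  0.2608]
lip1 [ 0.5026 -0.051   0.207 ]
lip2 [ 0.3731 -0.0316  0.207 ]
lip2 [ 0.3741 -0.0316  0.2065]
strip_r1 [0.5522 0.0118 0.089 ]
strip_r2 [0.3677 0.0405 0.089 ]
f1 [0.561  0.0583 0.08  ]
f2 [0.3372 0.0834 0.08  ]
rr1 [ 0.5266 -0.2361  0.08  ]
```

View pics/c_scene1.png

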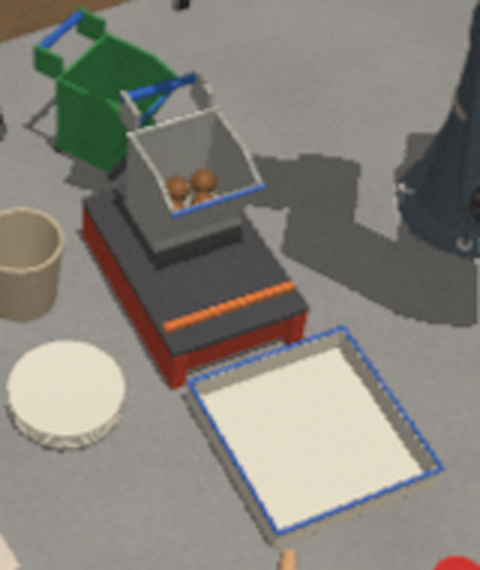

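Call:
{"name": "drive_tool", "arguments": {"deltas": [0.5, -0.4, 1, 0.5, 1, -0.7, 4, 0.5, 1, -0.7, 7, 0.5, 1, -0.7, 9, 0.5, 1, -0.7, 10, 0.5, 1, -0.7, 10, 0.5]}}

```text
t: 2.25
tcp_pos: [0.4163, -0.2182, 0.2898]
tool_rot: [0.998, -0.064, -0.001, -0.001]
force: [0.3, 0.4, 0.1]
finger_gap: 0.591
```

Run:
```python
from h import *
np.set_printoptions(precision=4,suppress=True)
s=manip.sense();print(s["t"],s["tcp_pos"],s["force"],s["finger_gap"])
d=manip.snapshot("wrist");cv2.imwrite("pics/w2.png",d["frame"][:,:,::-1])
for n,u,v in [("hm",273,160),("hm",273,190)]:pass
```

```text
2.25 [ 0.4163 -0.2182  0.2898] [0.3105 0.4078 0.0701] 0.5908475829147517
```

View pics/w2.png

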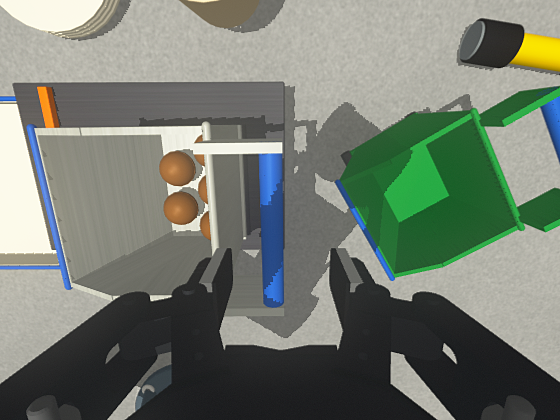

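The handle lies between the fingers, at (273,150–300), slightly left of their midline, so I shift a little and go down.

Call:
{"name": "drive_tool", "arguments": {"deltas": [0.3, -0.5, 1, 0, 0.3, -0.5, 2.5, 0, 0.3, -0.5, 4, 0, 0.3, -0.5, 5, 0, 0.3, -0.5, 5.4, 0, 0.3, -0.5, 5.4, 0]}}

```text
t: 2.9
tcp_pos: [0.4208, -0.214, 0.2368]
tool_rot: [0.998, -0.064, -0.0, -0.0]
force: [1.0, -0.2, 0.4]
finger_gap: 0.587
```

Call:
{"name": "drive_tool", "arguments": {"deltas": [0, 0, 0, 0, 0, 0, 0, 0, 0, 0, 0, 0, 0, 0, 0, 0, 0, 0, 0, 0, 0, 0, 0, 0, 0, 0, 0, 0, 0, 0, 0, 0], "hand": 0, "squeeze": 40}}

```text
t: 3.7
tcp_pos: [0.4211, -0.2139, 0.2374]
tool_rot: [0.998, -0.064, 0.0, -0.0]
force: [0.9, 2.5, 5.2]
finger_gap: 0.148
```

Run:
```python
from h import *
np.set_printoptions(precision=4,suppress=True)
s=manip.sense();print(s["t"],s["tcp_pos"],s["force"],s["ft_torque"],s["finger_gap"])
d=manip.snapshot("wrist");cv2.imwrite("pics/w3.png",d["frame"][:,:,::-1])
```

```text
3.7 [ 0.4211 -0.2139  0.2374] [0.8781 2.48   5.1872] [ 0.5254 -0.0632  0.0686] 0.14773918615657844
```

View pics/w3.png

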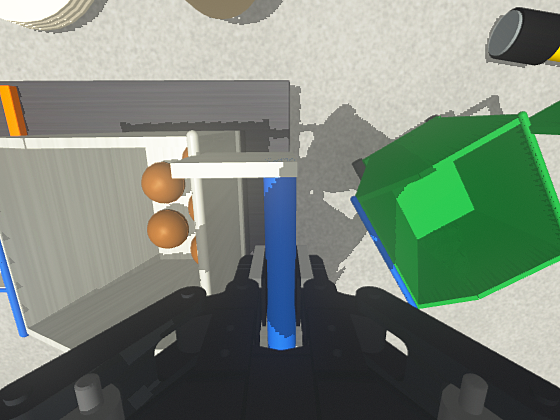

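Call:
{"name": "drive_tool", "arguments": {"deltas": [0, -0.2, 0, 0, 0, -0.7, 0, 0, 0, -1.4, 0, 0, 0, -2.1, 0, 0, 0, -2.8, 0, 0, 0, -3.5, 0, 0, 0, -4.2, 0, 0, 0, -4.9, 0, 0, 0, -5.5, 0, 0, 0, -6, 0, 0, 0, -6.4, 0, 0, 0, -6.6, 0, 0]}}

```text
t: 4.95
tcp_pos: [0.4297, -0.1483, 0.2377]
tool_rot: [0.998, -0.063, 0.0, -0.0]
force: [-1.1, -5.8, 1.7]
finger_gap: 0.148
```

Call:
{"name": "drive_tool", "arguments": {"deltas": [0, -0.3, 0, 0, 0, -0.5, 0, 0, 0, -0.7, 0, 0, 0, -0.9, 0, 0, 0, -1.1, 0, 0, 0, -1.3, 0, 0]}}

```text
t: 5.55
tcp_pos: [0.4313, -0.1355, 0.2377]
tool_rot: [0.998, -0.063, 0.0, 0.0]
force: [-0.6, -4.6, 1.8]
finger_gap: 0.145
```

Run:
```python
from h import *
np.set_printoptions(precision=4,suppress=True)
s=manip.sense();print(s["t"],s["q"],s["tcp_pos"],s["force"],s["ft_torque"],s["finger_gap"])
d=manip.snapshot("wrist");cv2.imwrite("pics/w4.png",d["frame"][:,:,::-1])
d=manip.snapshot("scene");crop(d,270,130,400,270,4,"s4.png")
d=manip.snapshot("side");crop(d,240,140,400,290,4,"sd4.png")
```

```text
5.55 [-0.5524  0.286   1.8416  0.0002  1.0134  1.1453] [ 0.4313 -0.1355  0.2377] [-0.6375 -4.6102  1.8371] [-0.8158  0.1351 -0.0541] 0.1451811084360243
```

View pics/s4.png

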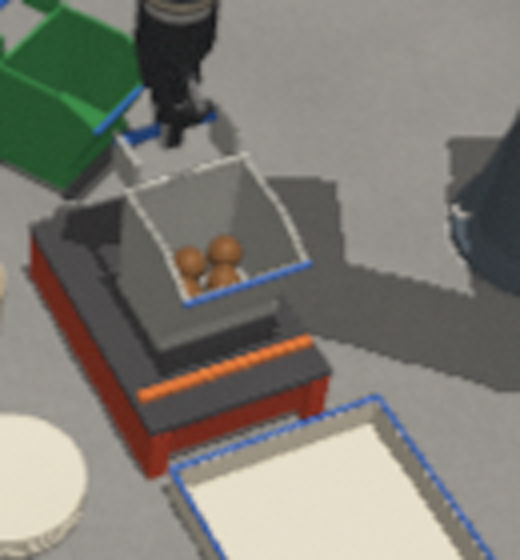

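View pics/sd4.png

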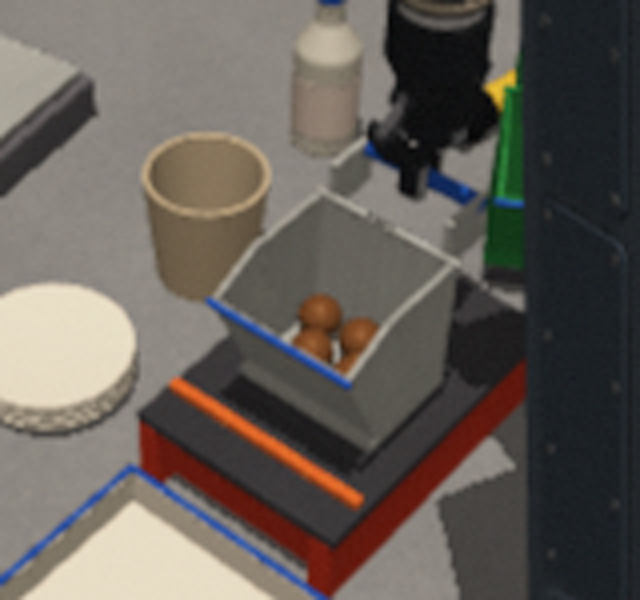

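Still upright, with the bar about 18 mm short of the strip. I creep forward and watch the force.

Call:
{"name": "drive_tool", "arguments": {"deltas": [0, -0.2, 0, 0, 0, -0.4, 0, 0, 0, -0.6, 0, 0, 0, -0.8, 0, 0, 0, -1.0, 0, 0, 0, -1.0, 0, 0]}}

```text
t: 6.3
tcp_pos: [0.4326, -0.1249, 0.2377]
tool_rot: [0.998, -0.063, 0.0, -0.001]
force: [-1.2, -3.0, 1.8]
finger_gap: 0.147
```

Call:
{"name": "drive_tool", "arguments": {"deltas": [0, -0.1, 0, 0, 0, -0.2, 0, 0, 0, -0.3, 0, 0, 0, -0.4, 0, 0]}}

```text
t: 6.7
tcp_pos: [0.4331, -0.121, 0.2377]
tool_rot: [0.998, -0.063, 0.0, -0.0]
force: [-0.5, -5.2, 2.0]
finger_gap: 0.145
```

Call:
{"name": "drive_tool", "arguments": {"deltas": [0, -0.1, 0, 0, 0, -0.2, 0, 0, 0, -0.3, 0, 0, 0, -0.4, 0, 0]}}

```text
t: 7.1
tcp_pos: [0.4335, -0.117, 0.2377]
tool_rot: [0.998, -0.063, 0.0, -0.0]
force: [-1.0, -4.1, 1.6]
finger_gap: 0.146
```

Call:
{"name": "drive_tool", "arguments": {"deltas": [0, -0.1, 0, 0, 0, -0.2, 0, 0, 0, -0.3, 0, 0]}}

```text
t: 7.4
tcp_pos: [0.4339, -0.114, 0.2377]
tool_rot: [0.998, -0.063, 0.0, -0.0]
force: [-0.7, -5.0, 2.1]
finger_gap: 0.149
```

Call:
{"name": "drive_tool", "arguments": {"deltas": [0, -0.1, 0, 0, 0, -0.2, 0, 0, 0, -0.3, 0, 0]}}

```text
t: 7.7
tcp_pos: [0.4342, -0.1114, 0.2377]
tool_rot: [0.998, -0.063, -0.0, 0.0]
force: [-2.4, -7.3, 1.8]
finger_gap: 0.146
```

Call:
{"name": "drive_tool", "arguments": {"deltas": [0, -0.1, 0, 0, 0, -0.2, 0, 0]}}

```text
t: 7.9
tcp_pos: [0.4343, -0.1102, 0.2379]
tool_rot: [0.998, -0.063, -0.0, 0.001]
force: [-1.8, -6.6, 3.0]
finger_gap: 0.149
```

Run:
```python
from h import *
np.set_printoptions(precision=4,suppress=True)
s=manip.sense();print(s["t"],s["tcp_pos"],s["force"],s["ft_torque"],s["finger_gap"])
d=manip.snapshot("scene");crop(d,280,140,400,260,5,"s5.png")
d=manip.snapshot("side");crop(d,240,160,400,290,5,"sd5.png")
```

```text
7.9 [ 0.4343 -0.1102  0.2379] [-1.8189 -6.5977  3.0144] [-1.2747  0.3053 -0.0319] 0.14891095393902185
```

View pics/s5.png

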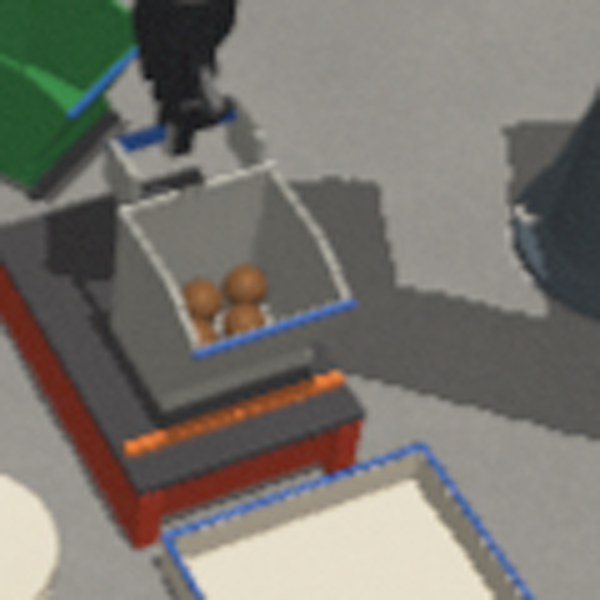

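View pics/sd5.png

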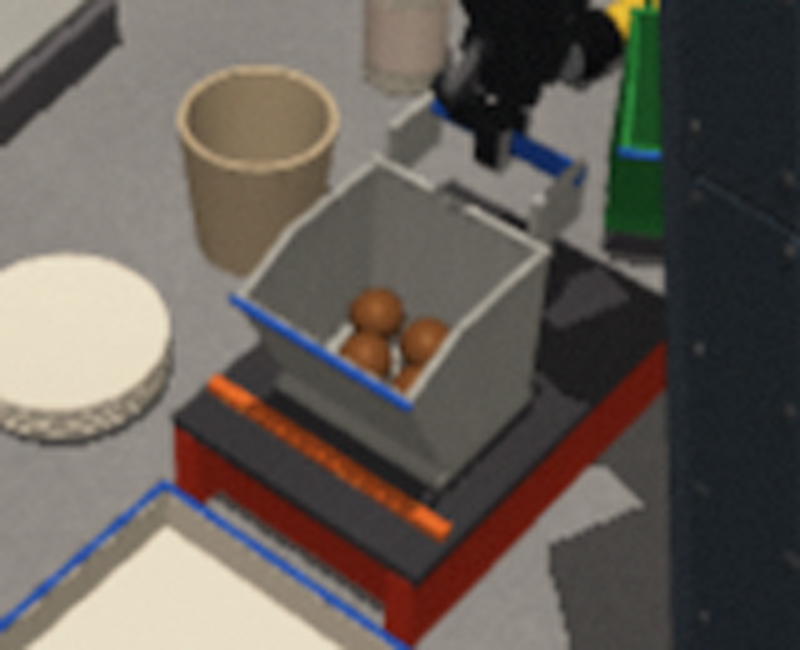

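Call:
{"name": "drive_tool", "arguments": {"deltas": [0, -0.1, 0, 0, 0, -0.2, 0, 0]}}

```text
t: 8.2
tcp_pos: [0.4346, -0.1092, 0.2382]
tool_rot: [0.998, -0.063, -0.0, 0.002]
force: [-2.5, -7.8, 2.7]
finger_gap: 0.146
```

Call:
{"name": "drive_tool", "arguments": {"deltas": [0, -0.1, 0, 0, 0, -0.2, 0, 0, 0, -0.2, 0, 0]}}

```text
t: 8.5
tcp_pos: [0.4348, -0.1083, 0.2385]
tool_rot: [0.998, -0.062, -0.0, 0.004]
force: [-2.3, -8.8, 3.8]
finger_gap: 0.141
```

Run:
```python
from h import *
import pickle
np.set_printoptions(precision=4,suppress=True)
for i in range(3):
    s=manip.sense();print(s["t"],s["tcp_pos"],s["force"],s["ft_torque"],s["finger_gap"])
    d=manip.snapshot("scene")
crop(d,280,140,400,260,5,"s6.png");pickle.dump(d,open("s6.pkl","wb"))
```

```text
8.5 [ 0.4348 -0.1083  0.2385] [-2.2914 -8.7724  3.8096] [-1.4255  0.2904 -0.0529] 0.14143338657716112
8.55 [ 0.4348 -0.1083  0.2385] [-1.8162 -7.4606  4.3178] [-1.374   0.3439 -0.0366] 0.14671929904104608
8.6 [ 0.4348 -0.1083  0.2385] [-2.0995 -8.1984  4.0907] [-1.3569  0.3115  0.0023] 0.14595698491483092
```

View pics/s6.png

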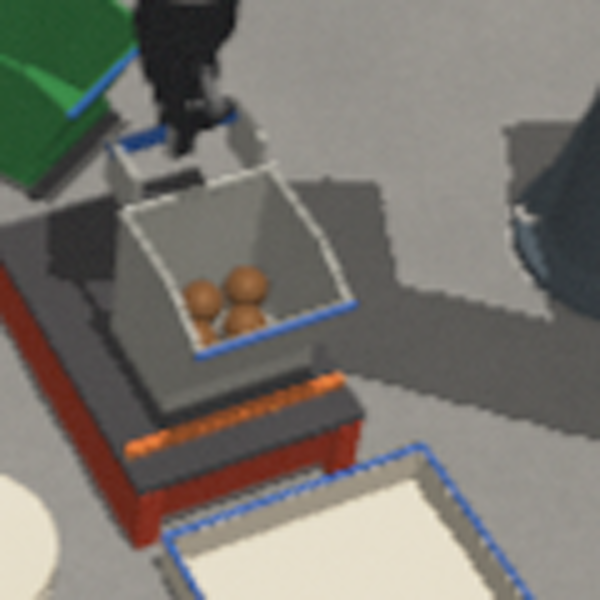

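Force is about 3.5 N above sliding, and z has crept up 0.8 mm as the arm yields. I press slightly down while moving a bit further forward.

Call:
{"name": "drive_tool", "arguments": {"deltas": [0, -0.1, 0.1, 0, 0, -0.2, 0.2, 0, 0, -0.3, 0.2, 0, 0, -0.3, 0.2, 0]}}

```text
t: 9.05
tcp_pos: [0.4357, -0.1075, 0.2377]
tool_rot: [0.998, -0.062, 0.001, 0.006]
force: [-3.0, -10.4, 7.0]
finger_gap: 0.144
```

Run:
```python
from h import *
import pickle
np.set_printoptions(precision=4,suppress=True)
for i in range(3):
    s=manip.sense();print(s["t"],s["tcp_pos"],s["force"],s["ft_torque"],s["tool_rot"])
    d=manip.snapshot("wrist" if i<2 else "side")
```

```text
9.05 [ 0.4357 -0.1075  0.2377] [ -2.9792 -10.4081   7.0228] [-1.6925  0.4932 -0.0116] [ 0.9981 -0.0618  0.0006  0.0061]
9.1 [ 0.4357 -0.1075  0.2377] [ -3.8042 -10.3579   7.647 ] [-1.6364  0.5493 -0.0293] [ 0.9981 -0.0619  0.0006  0.0061]
9.15 [ 0.4356 -0.1075  0.2377] [ -3.4264 -10.57     8.8882] [-1.5964  0.5459  0.0787] [ 0.9981 -0.0619  0.0006  0.0061]
```

Call:
{"name": "drive_tool", "arguments": {"deltas": [0, -0.2, 0.15, 0, 0, -0.2, 0.15, 0, 0, -0.2, 0.15, 0, 0, -0.2, 0.15, 0, 0, -0.2, 0.15, 0, 0, -0.2, 0.15, 0, 0, -0.2, 0.15, 0, 0, -0.2, 0.15, 0, 0, -0.2, 0.15, 0, 0, -0.2, 0.15, 0]}}

```text
t: 10.2
tcp_pos: [0.4358, -0.1076, 0.2376]
tool_rot: [0.998, -0.061, 0.001, 0.009]
force: [-4.9, -9.6, 11.0]
finger_gap: 0.146
```

Run:
```python
from h import *
import pickle
np.set_printoptions(precision=4,suppress=True)
for i in range(3):
    s=manip.sense();print(s["t"],s["tcp_pos"],s["force"],s["ft_torque"],s["tool_rot"])
    d=manip.snapshot("scene" if i<2 else "side")
    if i==1:crop(d,280,140,400,260,5,"s7.png");pickle.dump(d,open("s7.pkl","wb"))
crop(d,240,160,400,290,5,"sd7.png")
```

```text
10.2 [ 0.4358 -0.1076  0.2376] [-4.8655 -9.5649 10.979 ] [-1.5286  0.8464 -0.0483] [ 0.9981 -0.0612  0.0008  0.0085]
10.25 [ 0.4358 -0.1077  0.2377] [-5.1668 -9.9489 11.5963] [-1.549   0.8145  0.0144] [ 0.9981 -0.0612  0.0008  0.0086]
10.3 [ 0.4358 -0.1076  0.2376] [-5.4359 -9.6487 11.3465] [-1.5219  0.8964 -0.0492] [ 0.9981 -0.0613  0.0008  0.0086]
```

View pics/sd7.png

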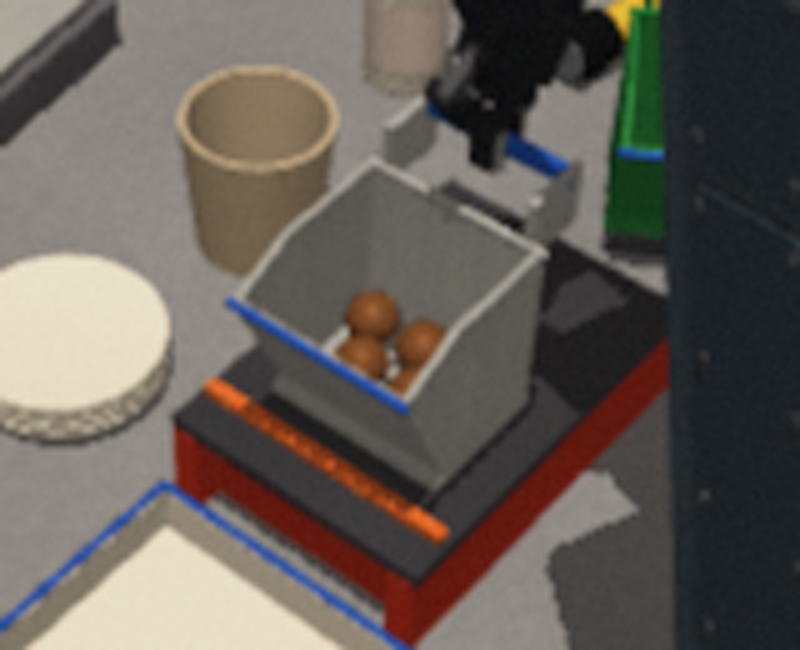

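View pics/s7.png

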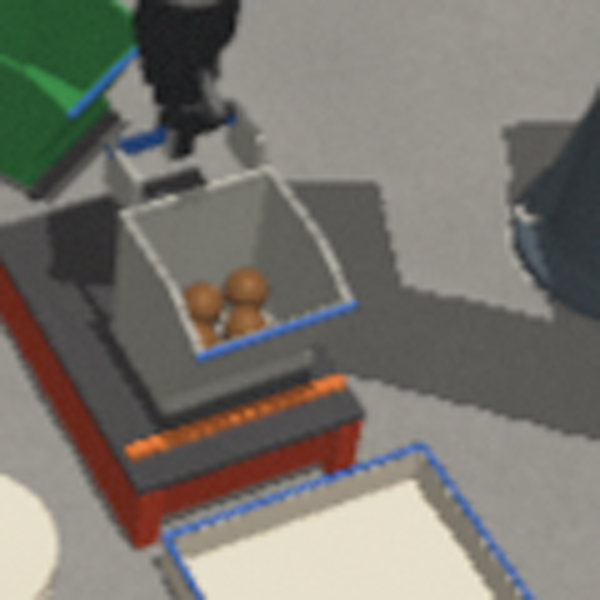

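I'll measure the strip's shift against the first picture at sub-pixel level.

Run:
```python
from h import *
import pickle
np.set_printoptions(precision=2,suppress=True)
d0,s0=pickle.load(open("d0.pkl","rb"))
now=[manip.snapshot("scene"),manip.snapshot("side")]
u=np.array([.122,.9925,0])
def orow(d,cols,r0,r1):
    f=d["frame"].astype(float);o=np.clip(f[...,0]-f[...,1]*.5-f[...,2]*.5-25,0,None)
    # hue: orange not red: g> .25 r
    o[(f[...,1]<0.33*f[...,0])]=0
    out=[]
    for c in cols:
        w=o[r0:r1,c];out.append((w*np.arange(r0,r1)).sum()/max(w.sum(),1))
    return np.array(out)
for a,b,cols,r0,r1 in [(d0,now[0],range(307,346,3),205,240),(s0,now[1],range(284,328,3),225,275)]:
    P=orow(a,cols,r0,r1);Q=orow(b,cols,r0,r1)
    print(P);print(Q)
    m=np.array([.462,.033,.089]);p=np.array(proj(a,m));q=np.array(proj(a,m+u*.01))
    e=np.array(proj(a,m+np.array([.9925,-.122,0])*.01))-p
    du=q-p; rowshift=du[1]-du[0]*e[1]/e[0]
    print("rows per 10mm",rowshift,"est mm",10*np.nanmedian((Q-P)/rowshift),10*(Q-P)/rowshift)
```

```text
[228.87 229.26 229.02 229.2  229.38 229.03 228.39 227.35 226.24 225.31
 224.23 223.05 222.14]
[230.22 230.4  230.98 231.68 229.25 226.76 229.02 226.43 226.83 227.45
 226.66 225.23 222.91]
rows per 10mm 2.2180282413390744 est mm 5.136095459293914 [  6.1    5.14   8.83  11.18  -0.6  -10.24   2.88  -4.18   2.65   9.64
  10.97   9.8    3.46]
[236.91 238.65 240.74 242.7  244.57 246.73 248.74 250.61 252.47 253.18
 255.17 257.15 259.06 261.01 263.2 ]
[238.96 240.75 243.83 246.13 247.97 250.32 252.03 253.73 249.96 241.8
 241.12 253.46 246.84 248.4  252.99]
rows per 10mm 3.1298086272136403 est mm 6.5387131380131365 [  6.54   6.71   9.85  10.93  10.85  11.48  10.51   9.98  -8.02 -36.36
 -44.91 -11.78 -39.06 -40.27 -32.62]
```

Unshadowed strip ends give 5–6.7 mm of press (scene and side), which agrees with the force (about 5 N extra) and the 5.5 mm of travel. The tub is upright and was held for more than 1 s. Next I plan the rocking arc.

```bash
cat > arc.py <<'E'
from h import *
import sys
from scipy.spatial.transform import Rotation as Ro
np.set_printoptions(precision=2,suppress=True,linewidth=150)
H0=np.array([.4358,-.1076,.2376]);u=np.array([.122,.9925,0]);Z=np.array([0,0,1.])
R=.2187;A=np.radians(129.8)
def H(th):
    a=A-np.radians(th);return H0+u*(R*np.cos(a)+.140)+Z*(R*np.sin(a)-.168)
def cur(s):
    # angle and radial/bias now
    v=s["tcp_pos"]-H0;f=v@u-.140;z=v[2]+.168
    return 129.8-np.degrees(np.arctan2(z,f)),np.hypot(f,z)*1000
if __name__=="__main__":
    s=manip.sense();M=Ro.from_quat(s["tool_rot"]).as_matrix()
    print("t",s["t"],"tcp",s["tcp_pos"]*1000,"F",s["force"],"T",s["ft_torque"],"theta,R",cur(s),"lat",((s["tcp_pos"]-H0)@[.9925,-.122,0])*1000)
    e=Ro.from_matrix(M).as_euler('xyz',degrees=True);print("eul",e)
    if len(sys.argv)>1:
        th0,th1,n=map(float,sys.argv[1:4]);df=float(sys.argv[4]) if len(sys.argv)>4 else 0;dz=float(sys.argv[5]) if len(sys.argv)>5 else 0
        for i in range(1,int(n)+1):
            th=th0+(th1-th0)*i/n
            D=(H(th)+u*df/1000+Z*dz/1000-s["tcp_pos"]);print(round(th,1),(M.T@D)*100)
E
python3 arc.py 0 14 12
```

```text
t 10.45 tcp [ 435.82 -107.64  237.64] F [-5.81 -9.55 12.07] T [-1.65  0.82 -0.03] theta,R (np.float64(-0.0068390037786230096), np.float64(218.7381251299898)) lat 0.028155017059499163
eul [179.03  -0.15  -7.02]
1.2 [-0.   -0.34 -0.29]
2.3 [-0.   -0.69 -0.57]
3.5 [-0.   -1.04 -0.84]
4.7 [-0.   -1.4  -1.11]
5.8 [ 0.   -1.76 -1.36]
7.0 [ 0.   -2.13 -1.62]
8.2 [ 0.   -2.5  -1.86]
9.3 [ 0.   -2.88 -2.1 ]
10.5 [ 0.   -3.26 -2.32]
11.7 [ 0.   -3.65 -2.54]
12.8 [ 0.   -4.04 -2.76]
14.0 [ 0.   -4.44 -2.96]
```

Call:
{"name": "drive_tool", "arguments": {"deltas": [0, -0.2, -0.2, 0, 0, -0.4, -0.4, 0, 0, -0.7, -0.6, 0, 0, -1.0, -0.85, 0, 0, -1.4, -1.15, 0, 0, -1.75, -1.4, 0, 0, -2.1, -1.65, 0, 0, -2.5, -1.9, 0, 0, -2.9, -2.15, 0, 0, -3.25, -2.35, 0, 0, -3.65, -2.55, 0, 0, -4.0, -2.75, 0]}}

```text
t: 11.65
tcp_pos: [0.4398, -0.0679, 0.2646]
tool_rot: [0.998, -0.061, -0.0, 0.01]
force: [-2.9, -6.9, 3.9]
finger_gap: 0.149
```

```bash
python3 arc.py 13 27 12 0 1
python3 - <<'E'
from h import *
d=manip.snapshot("side");crop(d,220,130,400,290,4,"sd8.png")
E
```

```text
t 11.65 tcp [439.83 -67.94 264.56] F [-2.95 -6.85  3.87] T [-1.32  0.45 -0.07] theta,R (np.float64(12.612012193286617), np.float64(219.17730408937965)) lat -0.842156271051934
eul [178.88  -0.03  -6.95]
14.2 [ 0.08 -0.55 -0.33]
15.3 [ 0.09 -0.95 -0.53]
16.5 [ 0.09 -1.35 -0.72]
17.7 [ 0.09 -1.76 -0.9 ]
18.8 [ 0.09 -2.17 -1.07]
20.0 [ 0.09 -2.58 -1.23]
21.2 [ 0.09 -3.   -1.39]
22.3 [ 0.09 -3.42 -1.53]
23.5 [ 0.09 -3.84 -1.67]
24.7 [ 0.09 -4.27 -1.8 ]
25.8 [ 0.09 -4.7  -1.92]
27.0 [ 0.09 -5.13 -2.03]
```

View pics/sd8.png

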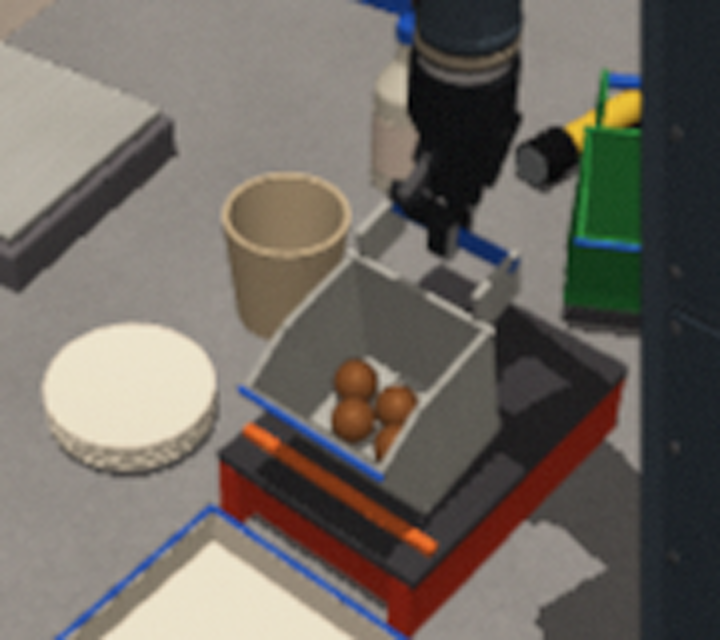

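The tub tips about its bar at the strip as intended, so I continue.

Call:
{"name": "drive_tool", "arguments": {"deltas": [0.1, -0.5, -0.35, 0, 0.1, -0.95, -0.55, 0, 0.1, -1.35, -0.75, 0, 0.1, -1.75, -0.9, 0, 0.1, -2.15, -1.05, 0, 0.1, -2.6, -1.25, 0, 0.1, -3.0, -1.4, 0, 0.1, -3.4, -1.55, 0, 0.1, -3.85, -1.65, 0, 0.1, -4.25, -1.8, 0, 0.1, -4.7, -1.9, 0, 0.1, -5.1, -2.05, 0]}}

```text
t: 12.9
tcp_pos: [0.4462, -0.0165, 0.285]
tool_rot: [0.998, -0.06, -0.001, 0.01]
force: [-2.8, -4.8, 5.2]
finger_gap: 0.146
```

```bash
python3 arc.py 26.5 40 12 0 1
python3 - <<'E'
from h import *
d=manip.snapshot("side");crop(d,220,130,400,290,4,"sd9.png")
E
```

```text
t 12.9 tcp [446.22 -16.5  284.99] F [-2.8  -4.79  5.22] T [-1.11  0.46 -0.05] theta,R (np.float64(27.158551317436817), np.float64(220.74472230826842)) lat -0.7685906496292596
eul [178.83   0.04  -6.9 ]
27.6 [ 0.08 -0.22  0.06]
28.8 [ 0.08 -0.64 -0.04]
29.9 [ 0.08 -1.06 -0.12]
31.0 [ 0.08 -1.48 -0.2 ]
32.1 [ 0.08 -1.9  -0.27]
33.2 [ 0.08 -2.33 -0.34]
34.4 [ 0.08 -2.76 -0.39]
35.5 [ 0.08 -3.18 -0.43]
36.6 [ 0.08 -3.61 -0.47]
37.8 [ 0.08 -4.04 -0.5 ]
38.9 [ 0.09 -4.47 -0.52]
40.0 [ 0.09 -4.9  -0.53]
```

View pics/sd9.png

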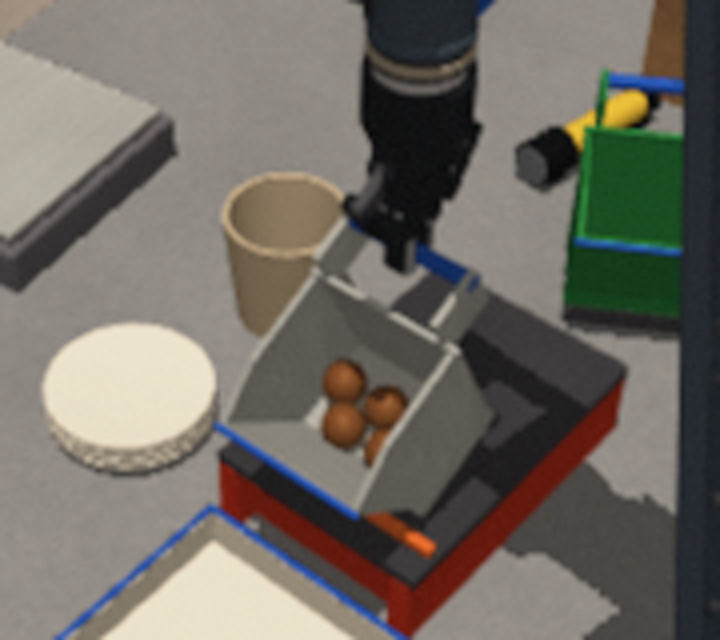

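Call:
{"name": "drive_tool", "arguments": {"deltas": [0.1, -0.3, -0.15, 0, 0.1, -0.65, -0.3, 0, 0.1, -1.05, -0.4, 0, 0.1, -1.5, -0.5, 0, 0.1, -1.9, -0.55, 0, 0.1, -2.35, -0.6, 0, 0.1, -2.75, -0.65, 0, 0.1, -3.2, -0.7, 0, 0.1, -3.6, -0.75, 0, 0.1, -4.05, -0.8, 0, 0.1, -4.45, -0.8, 0, 0.1, -4.9, -0.8, 0]}}

```text
t: 14.15
tcp_pos: [0.4533, 0.033, 0.2928]
tool_rot: [0.998, -0.06, -0.001, 0.01]
force: [-4.7, -1.4, 4.7]
finger_gap: 0.141
```

```bash
python3 arc.py 40 52 12 1 3
python3 - <<'E'
from h import *
d=manip.snapshot("side");crop(d,220,130,400,290,4,"sd10.png")
E
```

```text
t 14.15 tcp [453.33  33.04 292.76] F [-4.69 -1.39  4.74] T [-0.67  0.79 -0.06] theta,R (np.float64(40.243719633653), np.float64(223.1640831974696)) lat 0.24445384785317678
eul [178.87  -0.    -6.89]
41.0 [-0.02 -0.39  0.14]
42.0 [-0.02 -0.77  0.15]
43.0 [-0.02 -1.15  0.16]
44.0 [-0.02 -1.53  0.17]
45.0 [-0.02 -1.91  0.2 ]
46.0 [-0.02 -2.29  0.23]
47.0 [-0.02 -2.67  0.27]
48.0 [-0.02 -3.05  0.31]
49.0 [-0.02 -3.43  0.36]
50.0 [-0.02 -3.81  0.42]
51.0 [-0.02 -4.18  0.48]
52.0 [-0.02 -4.56  0.55]
```

View pics/sd10.png

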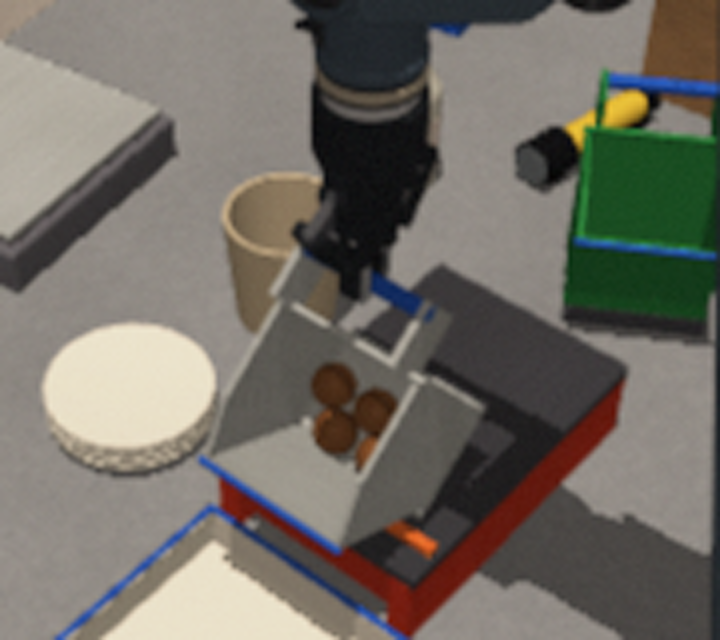

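Run:
```python
from h import *
import pickle
d=manip.snapshot("wrist");cv2.imwrite("pics/w11.png",d["frame"][:,:,::-1])
e=manip.snapshot("scene");crop(e,270,130,400,270,4,"s11.png")
pickle.dump((d,e),open("p11.pkl","wb"))
np.set_printoptions(precision=4,suppress=True)
print(pt(e,257,205))
```

```text
[ 0.6326 -0.2188  0.0337]
```

View pics/w11.png

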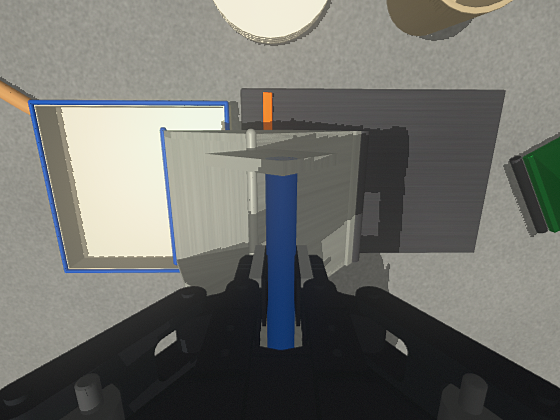

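View pics/s11.png

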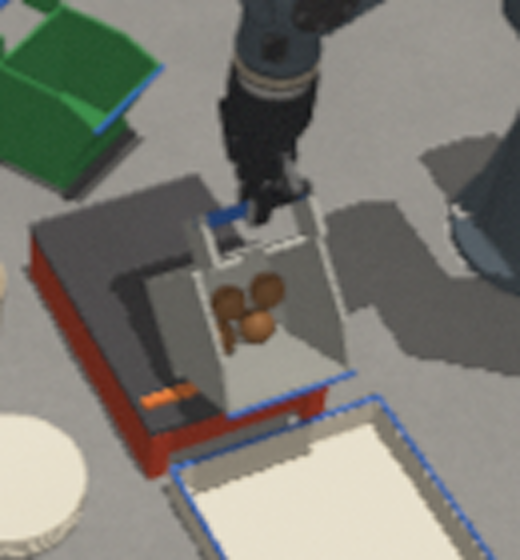

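Run:
```python
from h import *
import pickle
d,e=pickle.load(open("p11.pkl","rb"))
np.set_printoptions(precision=4,suppress=True)
for v in (190,210,230):print(pt(d,281,v))
print("lip",pt(d,164,135,None),pt(d,168,180),pt(d,172,225))
print("tray rim",pt(d,32,101),pt(d,228,102))
```

```text
[0.4954 0.0293 0.3122]
[0.4867 0.0303 0.3121]
[0.4773 0.0314 0.3112]
lip [0.5244 0.1266 0.1622] [0.484  0.1338 0.1574] [0.4403 0.1394 0.1582]
tray rim [0.5842 0.3195 0.0428] [ 0.5585  0.0887 -0.0003]
```

The handle axis is at z≈0.3045, against 0.3057 expected, so the bar is still on the riser; the handle has only rolled about 6 mm toward the fingertips. It should roll back past balance. I continue with a matching height bias.

```bash
python3 arc.py 40 54 12 1 5.5
```

```text
t 14.3 tcp [453.34  33.23 292.73] F [-3.85 -2.11  5.36] T [-0.57  0.76 -0.08] theta,R (np.float64(40.29180618766344), np.float64(223.14048797907756)) lat 0.22811581194096883
eul [178.9   -0.01  -6.86]
41.2 [-0.02 -0.43 -0.11]
42.3 [-0.02 -0.87 -0.1 ]
43.5 [-0.02 -1.32 -0.09]
44.7 [-0.02 -1.76 -0.06]
45.8 [-0.02 -2.21 -0.03]
47.0 [-0.02 -2.65  0.01]
48.2 [-0.02 -3.09  0.07]
49.3 [-0.01 -3.53  0.13]
50.5 [-0.01 -3.97  0.2 ]
51.7 [-0.01 -4.41  0.28]
52.8 [-0.01 -4.85  0.36]
54.0 [-0.01 -5.28  0.46]
```

Call:
{"name": "drive_tool", "arguments": {"deltas": [0, -0.3, -0.1, 0, 0, -0.7, -0.1, 0, 0, -1.2, -0.1, 0, 0, -1.7, -0.05, 0, 0, -2.2, -0.05, 0, 0, -2.65, 0, 0, 0, -3.1, 0.05, 0, 0, -3.5, 0.15, 0, 0, -4.0, 0.2, 0, 0, -4.4, 0.3, 0, 0, -4.85, 0.35, 0, 0, -5.3, 0.45, 0]}}

```text
t: 15.5
tcp_pos: [0.4597, 0.0861, 0.2873]
tool_rot: [0.998, -0.06, -0.0, 0.01]
force: [-1.7, -2.6, -4.3]
finger_gap: 0.148
```

```bash
python3 arc.py 54 66 12 2 5.5
python3 - <<'E'
from h import *
d=manip.snapshot("side");crop(d,220,130,400,290,4,"sd12.png")
w=manip.snapshot("wrist");cv2.imwrite("pics/w12.png",w["frame"][:,:,::-1])
np.set_printoptions(precision=4,suppress=True)
for v in (190,210,230):print(pt(w,281,v))
E
```

```text
t 15.5 tcp [459.71  86.06 287.27] F [-1.7  -2.58 -4.27] T [-0.76  0.38 -0.07] theta,R (np.float64(54.01150388789513), np.float64(224.54533710938387)) lat 0.10826080325725952
eul [178.89  -0.02  -6.86]
55.0 [-0.01 -0.42  0.1 ]
56.0 [-0.01 -0.79  0.2 ]
57.0 [-0.01 -1.16  0.3 ]
58.0 [-0.01 -1.53  0.41]
59.0 [-0.01 -1.89  0.53]
60.0 [-0.01 -2.25  0.65]
61.0 [-0.   -2.61  0.78]
62.0 [-0.   -2.97  0.91]
63.0 [-0.   -3.32  1.05]
64.0 [-0.   -3.67  1.2 ]
65.0 [-0.   -4.02  1.35]
66.0 [-0.   -4.37  1.51]
[0.5284 0.0814 0.4289]
[0.4929 0.0832 0.3059]
[0.4834 0.0843 0.3046]
```

View pics/sd12.png

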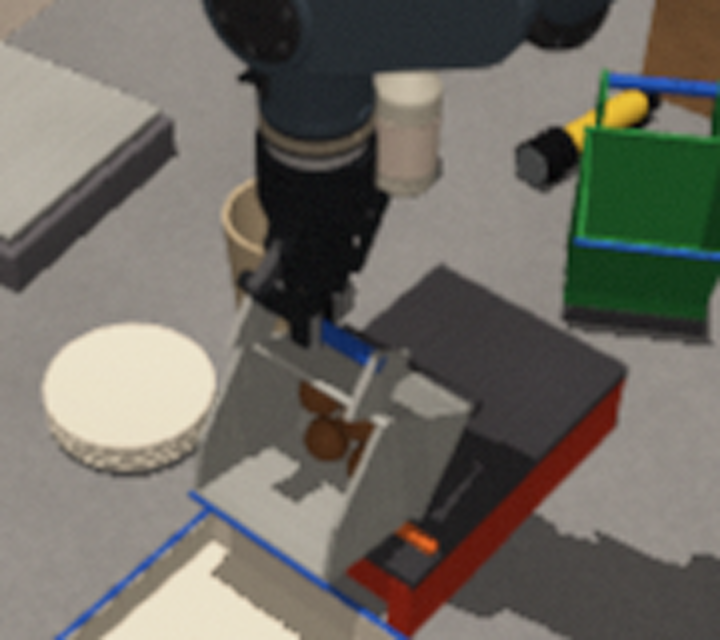

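View pics/w12.png

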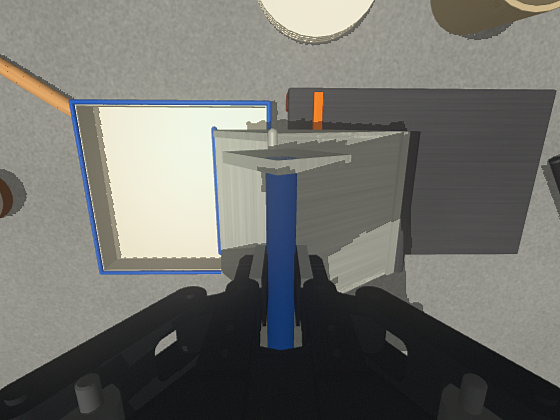

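Call:
{"name": "drive_tool", "arguments": {"deltas": [0, -0.4, 0.1, 0, 0, -0.8, 0.2, 0, 0, -1.15, 0.3, 0, 0, -1.5, 0.4, 0, 0, -1.9, 0.5, 0, 0, -2.25, 0.65, 0, 0, -2.6, 0.8, 0, 0, -2.95, 0.9, 0, 0, -3.3, 1.05, 0, 0, -3.65, 1.2, 0, 0, -4.0, 1.35, 0, 0, -4.35, 1.5, 0]}}

```text
t: 16.8
tcp_pos: [0.4654, 0.1295, 0.2714]
tool_rot: [0.998, -0.06, 0.0, 0.009]
force: [-0.3, -0.2, 1.3]
finger_gap: 0.145
```

```bash
python3 arc.py 66 78 12 2 5.5
python3 - <<'E'
from h import *
d=manip.snapshot("side");crop(d,200,150,380,320,4,"sd13.png")
w=manip.snapshot("wrist");cv2.imwrite("pics/w13.png",w["frame"][:,:,::-1])
np.set_printoptions(precision=4,suppress=True)
for v in (210,230):print(pt(w,281,v))
E
```

```text
t 16.8 tcp [465.38 129.52 271.43] F [-0.32 -0.17  1.26] T [-0.31  0.05 -0.05] theta,R (np.float64(65.91739480805673), np.float64(224.78468886885432)) lat 0.42614833645192113
eul [178.93  -0.08  -6.83]
67.0 [-0.04 -0.3   0.18]
68.0 [-0.04 -0.64  0.35]
69.0 [-0.04 -0.98  0.52]
70.0 [-0.04 -1.32  0.71]
71.0 [-0.04 -1.65  0.9 ]
72.0 [-0.04 -1.98  1.09]
73.0 [-0.04 -2.3   1.29]
74.0 [-0.04 -2.62  1.5 ]
75.0 [-0.04 -2.94  1.71]
76.0 [-0.04 -3.26  1.92]
77.0 [-0.03 -3.57  2.15]
78.0 [-0.03 -3.87  2.37]
[0.4976 0.1266 0.2868]
[0.4885 0.1277 0.2873]
```

View pics/sd13.png

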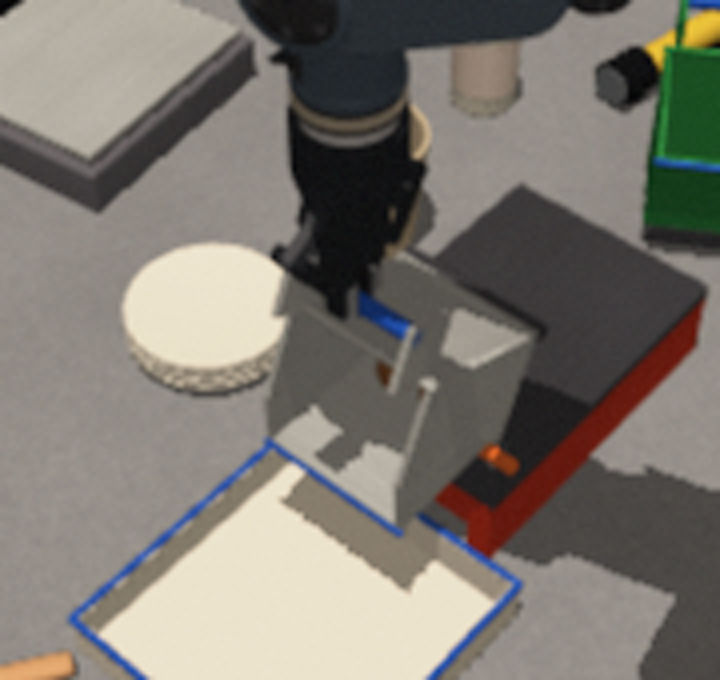

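View pics/w13.png

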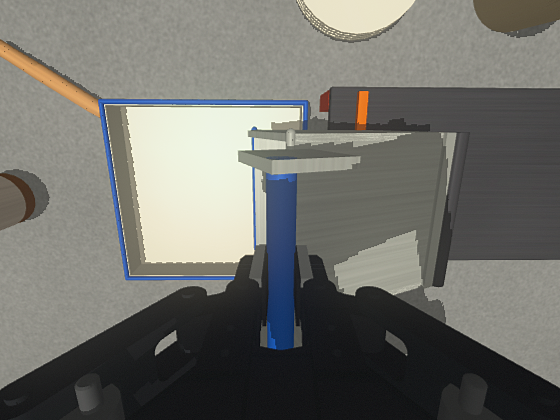

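```bash
python3 arc.py 69 81 12 -6 7
```

```text
t 16.9 tcp [465.39 129.76 271.32] F [-0.12  0.14 -0.23] T [-0.2   0.   -0.06] theta,R (np.float64(65.98546967526045), np.float64(224.78476153796868)) lat 0.40928357270977417
eul [178.96  -0.07  -6.81]
70.0 [-0.04 -0.49  0.56]
71.0 [-0.04 -0.82  0.75]
72.0 [-0.04 -1.15  0.94]
73.0 [-0.04 -1.48  1.14]
74.0 [-0.04 -1.8   1.35]
75.0 [-0.04 -2.11  1.56]
76.0 [-0.04 -2.43  1.78]
77.0 [-0.03 -2.74  2.  ]
78.0 [-0.03 -3.05  2.23]
79.0 [-0.03 -3.35  2.46]
80.0 [-0.03 -3.65  2.7 ]
81.0 [-0.03 -3.94  2.94]
```

Call:
{"name": "drive_tool", "arguments": {"deltas": [0, -0.25, 0.25, 0, 0, -0.6, 0.5, 0, 0, -1.0, 0.8, 0, 0, -1.4, 1.05, 0, 0, -1.75, 1.3, 0, 0, -2.1, 1.55, 0, 0, -2.4, 1.75, 0, 0, -2.7, 2.0, 0, 0, -3.0, 2.2, 0, 0, -3.3, 2.4, 0, 0, -3.6, 2.65, 0, 0, -3.9, 2.9, 0]}}

```text
t: 18.1
tcp_pos: [0.4702, 0.1681, 0.2414]
tool_rot: [0.998, -0.059, 0.0, 0.009]
force: [1.1, 3.6, 3.0]
finger_gap: 0.138
```

Call:
{"name": "drive_tool", "arguments": {"deltas": [0, 0, 0, 0, 0, 0, 0, 0, 0, 0, 0, 0, 0, 0, 0, 0]}}

```text
t: 18.5
tcp_pos: [0.47, 0.1679, 0.2412]
tool_rot: [0.998, -0.06, -0.0, 0.009]
force: [0.4, 2.0, 0.2]
finger_gap: 0.145
```

```bash
python3 arc.py
python3 - <<'E'
from h import *
d=manip.snapshot("side");crop(d,200,150,380,320,4,"sd14.png")
w=manip.snapshot("wrist");cv2.imwrite("pics/w14.png",w["frame"][:,:,::-1])
np.set_printoptions(precision=4,suppress=True)
for v in (210,230):print(pt(w,281,v))
E
```

```text
t 18.5 tcp [469.99 167.87 241.21] F [0.36 2.01 0.16] T [ 0.2  -0.13 -0.03] theta,R (np.float64(78.51703730045685), np.float64(219.94884766887978)) lat 0.32889847059859506
eul [178.93  -0.06  -6.82]
[0.5028 0.1645 0.259 ]
[0.4938 0.1656 0.2593]
```

View pics/sd14.png

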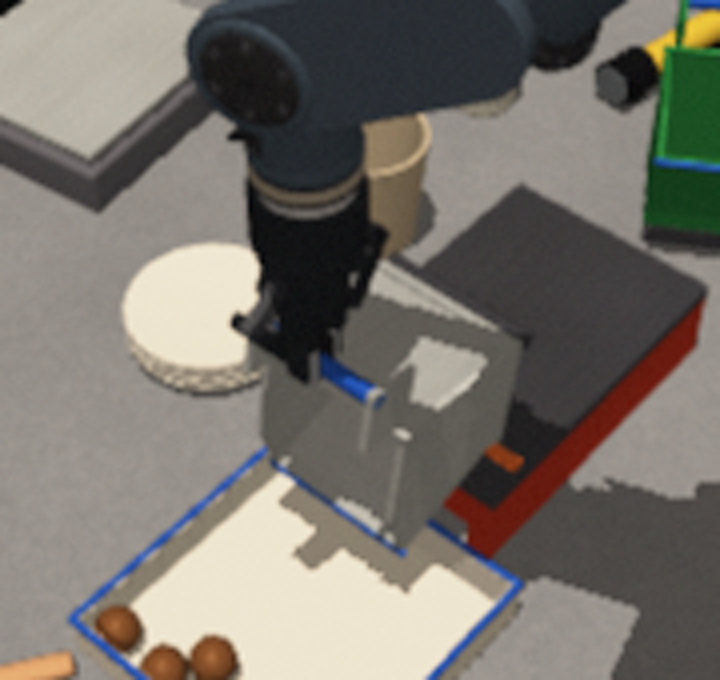

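View pics/w14.png

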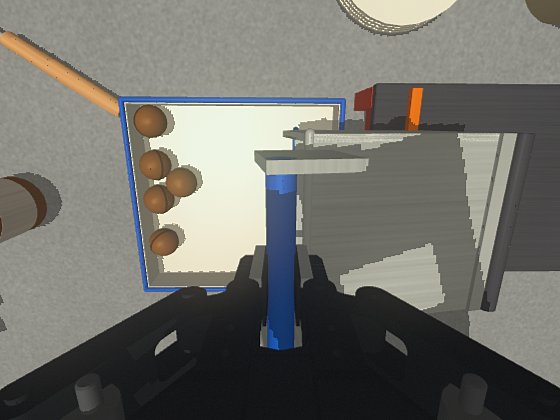

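All five walnuts lie in the tray, at wrist (150,121), (155,165), (181,181), (158,199) and (164,242). The tub is at about 81°, with its lip low over the tray. Now I ease it back.

```bash
python3 arc.py 80.5 67.5 12 -6 6.5
```

```text
t 18.6 tcp [469.99 167.87 241.24] F [1.25 2.1  1.09] T [ 0.19 -0.16  0.03] theta,R (np.float64(78.51409641170883), np.float64(219.97245512067133)) lat 0.32574060928657866
eul [178.93  -0.06  -6.82]
79.4 [-0.03  0.42 -0.33]
78.3 [-0.03  0.75 -0.58]
77.2 [-0.04  1.08 -0.83]
76.2 [-0.04  1.41 -1.07]
75.1 [-0.04  1.75 -1.31]
74.0 [-0.04  2.1  -1.54]
72.9 [-0.04  2.44 -1.76]
71.8 [-0.04  2.8  -1.97]
70.8 [-0.04  3.15 -2.18]
69.7 [-0.04  3.51 -2.39]
68.6 [-0.04  3.88 -2.58]
67.5 [-0.04  4.25 -2.77]
```

Call:
{"name": "drive_tool", "arguments": {"deltas": [0, 0.25, -0.25, 0, 0, 0.6, -0.5, 0, 0, 1.0, -0.8, 0, 0, 1.35, -1.05, 0, 0, 1.75, -1.3, 0, 0, 2.1, -1.55, 0, 0, 2.45, -1.75, 0, 0, 2.8, -1.95, 0, 0, 3.15, -2.2, 0, 0, 3.5, -2.4, 0, 0, 3.9, -2.6, 0, 0, 4.25, -2.8, 0]}}

```text
t: 19.8
tcp_pos: [0.4646, 0.1258, 0.27]
tool_rot: [0.998, -0.059, -0.0, 0.01]
force: [-0.3, 0.1, -5.1]
finger_gap: 0.142
```

```bash
cat > chk.py <<'E'
from h import *
import sys
np.set_printoptions(precision=4,suppress=True)
d=manip.snapshot("side");crop(d,210,140,390,310,4,f"sd{sys.argv[1]}.png")
w=manip.snapshot("wrist");cv2.imwrite(f"pics/w{sys.argv[1]}.png",w["frame"][:,:,::-1])
t=manip.sense()["tcp_pos"]
for v in (210,230):
    p=pt(w,281,v);print("handle axis z",p[2]-.007,"above tcp mm",(p[2]-.007-t[2])*1000, "theta", 129.8-180+np.degrees(np.arcsin(min(1,(p[2]-.094)/.2187)))*1, 129.8-np.degrees(np.arcsin(min(1,(p[2]-.094)/.2187))))
E
python3 arc.py 67.5 54 12 -6 7;python3 chk.py 15
```

```text
t 19.8 tcp [464.59 125.76 270.04] F [-0.35  0.11 -5.12] T [ 0.23 -0.07 -0.  ] theta,R (np.float64(65.18905742304119), np.float64(221.8634068963846)) lat 0.10618088863360288
eul [178.91  -0.02  -6.82]
66.4 [-0.01  0.33 -0.21]
65.2 [-0.01  0.72 -0.39]
64.1 [-0.01  1.12 -0.56]
63.0 [-0.02  1.51 -0.73]
61.9 [-0.02  1.91 -0.89]
60.8 [-0.02  2.31 -1.04]
59.6 [-0.02  2.72 -1.18]
58.5 [-0.02  3.13 -1.31]
57.4 [-0.02  3.54 -1.44]
56.2 [-0.02  3.95 -1.56]
55.1 [-0.02  4.37 -1.67]
54.0 [-0.03  4.78 -1.77]
handle axis z 0.2794736515127131 above tcp mm 9.33133239239503 theta 11.452101083844425 68.1478989161556
handle axis z 0.279892058759689 above tcp mm 9.749739639370924 theta 11.683825765984729 67.9161742340153
```

View pics/sd15.png

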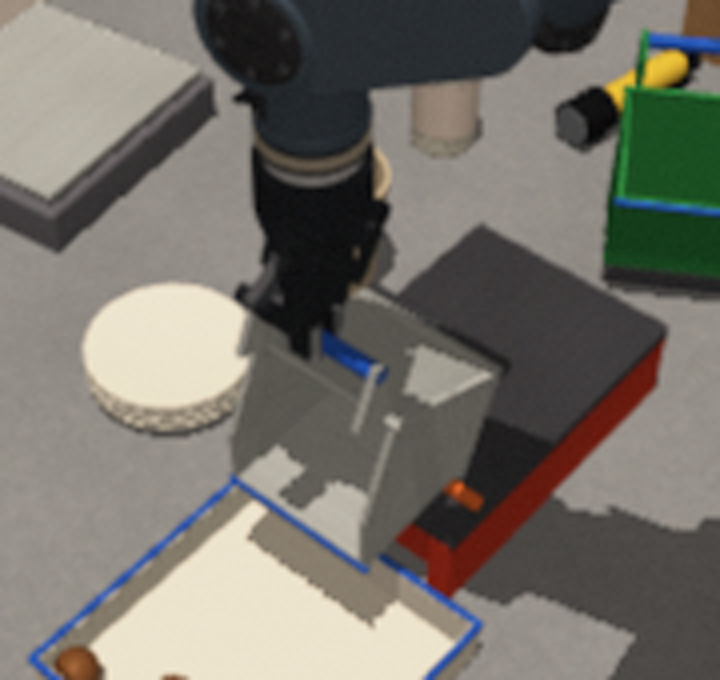

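Call:
{"name": "drive_tool", "arguments": {"deltas": [0, 0.3, -0.3, 0, 0, 0.7, -0.5, 0, 0, 1.1, -0.65, 0, 0, 1.5, -0.85, 0, 0, 1.9, -1.0, 0, 0, 2.3, -1.15, 0, 0, 2.7, -1.3, 0, 0, 3.1, -1.4, 0, 0, 3.55, -1.55, 0, 0, 3.95, -1.65, 0, 0, 4.35, -1.8, 0, 0, 4.8, -1.9, 0]}}

```text
t: 21.1
tcp_pos: [0.4588, 0.078, 0.2902]
tool_rot: [0.998, -0.06, -0.0, 0.01]
force: [-0.9, -1.6, -9.5]
finger_gap: 0.147
```

```bash
python3 chk.py 16;python3 arc.py 54 41 12 -5 8.5
```

```text
handle axis z 0.29986737759461596 above tcp mm 9.57130736037859 theta 26.53781365770726 53.06218634229276
handle axis z 0.29825575007908356 above tcp mm 7.959679844846191 theta 24.80786890754871 54.792131092451314
t 21.2 tcp [458.76  77.78 290.3 ] F [-0.36 -0.63 -8.32] T [ 0.05  0.09 -0.05] theta,R (np.float64(51.77135864404403), np.float64(225.60260872711913)) lat 0.170577222247482
eul [178.87  -0.02  -6.87]
52.9 [-0.02  0.22 -0.08]
51.8 [-0.02  0.62 -0.16]
50.8 [-0.02  1.03 -0.23]
49.7 [-0.02  1.44 -0.3 ]
48.6 [-0.02  1.85 -0.36]
47.5 [-0.02  2.26 -0.41]
46.4 [-0.02  2.67 -0.45]
45.3 [-0.02  3.08 -0.49]
44.2 [-0.02  3.49 -0.52]
43.2 [-0.03  3.91 -0.54]
42.1 [-0.03  4.32 -0.55]
41.0 [-0.03  4.73 -0.55]
```

View pics/sd16.png

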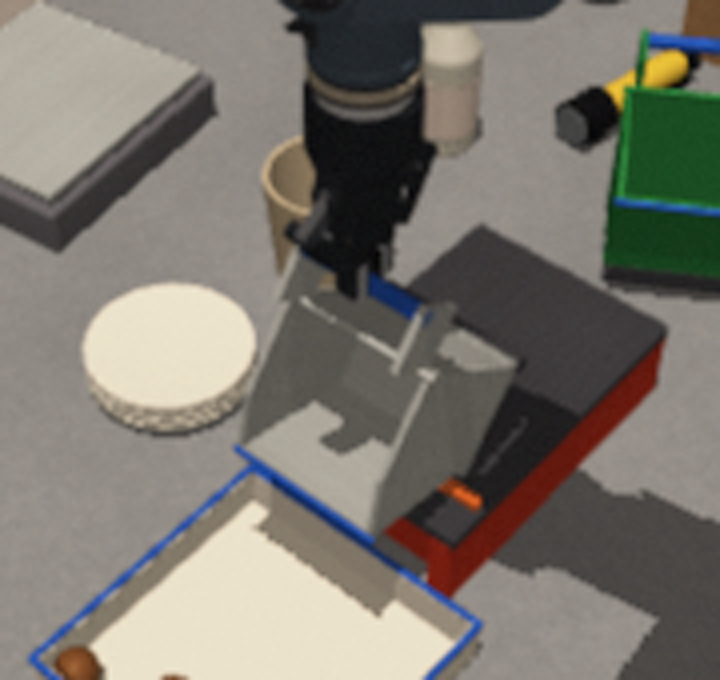

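Call:
{"name": "drive_tool", "arguments": {"deltas": [0, 0.25, -0.05, 0, 0, 0.6, -0.15, 0, 0, 1.0, -0.2, 0, 0, 1.4, -0.25, 0, 0, 1.8, -0.3, 0, 0, 2.2, -0.35, 0, 0, 2.6, -0.4, 0, 0, 3.0, -0.45, 0, 0, 3.45, -0.5, 0, 0, 3.9, -0.5, 0, 0, 4.3, -0.5, 0, 0, 4.75, -0.5, 0]}}

```text
t: 22.4
tcp_pos: [0.4534, 0.0302, 0.2969]
tool_rot: [0.998, -0.06, 0.0, 0.01]
force: [-3.2, 1.3, 5.3]
finger_gap: 0.143
```

```bash
python3 chk.py 17;python3 arc.py 41 27 12 -5 6.5
```

```text
handle axis z 0.3031540121470732 above tcp mm 6.260981128994425 theta 31.04888032477575 48.55111967522427
handle axis z 0.3040612162531646 above tcp mm 7.168185235085833 theta 32.781478615571714 46.81852138442831
t 22.5 tcp [453.38  29.84 296.89] F [-3.12  0.98  6.34] T [ 0.4   0.57 -0.03] theta,R (np.float64(39.436484007553474), np.float64(227.29760574513335)) lat 0.6798879558577748
eul [178.82  -0.08  -6.89]
39.8 [-0.07  0.34  0.22]
38.7 [-0.07  0.78  0.23]
37.5 [-0.07  1.23  0.25]
36.3 [-0.07  1.67  0.28]
35.2 [-0.07  2.12  0.32]
34.0 [-0.07  2.56  0.37]
32.8 [-0.07  3.    0.43]
31.7 [-0.08  3.44  0.5 ]
30.5 [-0.08  3.88  0.58]
29.3 [-0.08  4.32  0.66]
28.2 [-0.08  4.75  0.76]
27.0 [-0.08  5.19  0.86]
```

View pics/sd17.png

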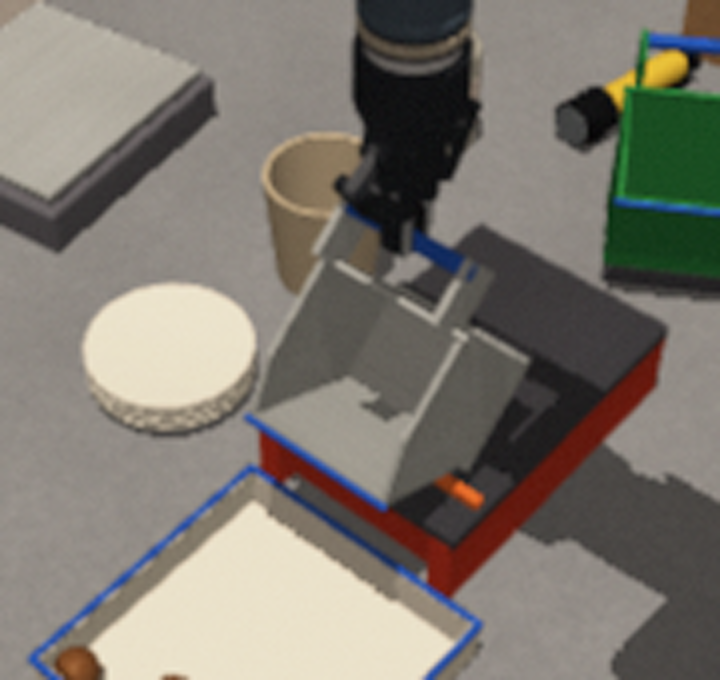

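View pics/w17.png

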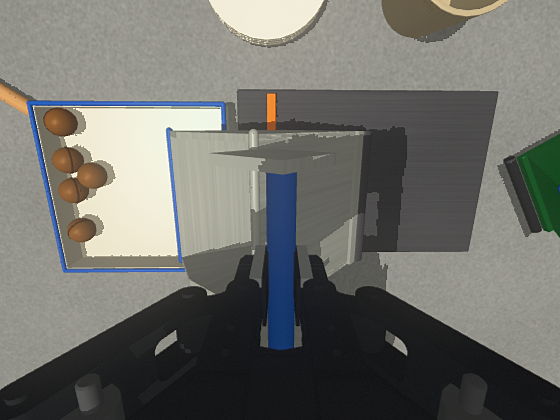

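Run:
```python
from h import *
np.set_printoptions(precision=4,suppress=True)
w=manip.snapshot("wrist")
for u,v in [(172,160),(176,200),(181,240),(281,190),(281,215)]:print(pt(w,u,v),pt(w,u+2,v))
print(manip.sense()["tcp_pos"],manip.sense()["force"])
```

```text
[0.5014 0.1244 0.1545] [0.5013 0.122  0.156 ]
[0.4635 0.128  0.1571] [0.4631 0.1263 0.1564]
[0.422  0.1321 0.1564] [0.4213 0.1306 0.1551]
[0.4943 0.0254 0.3116] [0.4942 0.0246 0.3115]
[0.4827 0.0268 0.3105] [0.483  0.0259 0.3119]
[0.4534 0.03   0.2969] [-3.5608  0.1617  5.1678]
```

θ≈40°, with the handle right above the bar, but only about 7 mm from the fingertips. I reseat it by easing the grip and sliding the fingers down over the bar.

Call:
{"name": "drive_tool", "arguments": {"deltas": [0, 0, 0, 0, 0, 0, 0.1, 0, 0, 0, 0.2, 0, 0, 0, 0.3, 0, 0, 0, 0.4, 0, 0, 0, 0.5, 0], "squeeze": 20}}

```text
t: 23.15
tcp_pos: [0.4549, 0.029, 0.2966]
tool_rot: [0.998, -0.06, 0.003, 0.012]
force: [-10.9, 1.6, 34.3]
finger_gap: 0.142
```

```bash
python3 chk.py 18;python3 arc.py
```

```text
handle axis z 0.3047838250747389 above tcp mm 8.140290901676394 theta 34.55368735938997 45.046312640610054
handle axis z 0.3043082990603211 above tcp mm 7.66476488725859 theta 33.33279285812334 46.26720714187668
t 23.25 tcp [454.9   28.98 296.64] F [-9.67  1.   28.72] T [ 0.14  1.65 -0.1 ] theta,R (np.float64(39.266095379958), np.float64(227.05339190374767)) lat 2.297009665601684
eul [178.7   -0.44  -6.85]
```

View pics/w18.png

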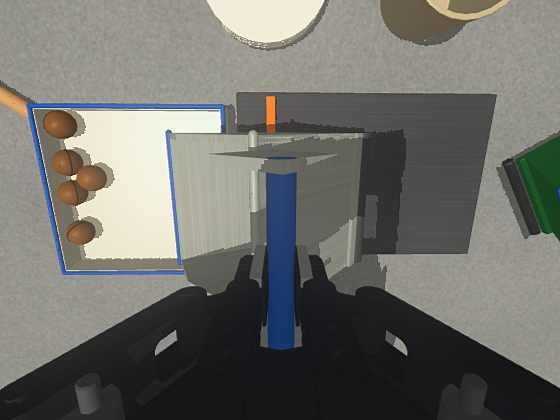

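Friction holds and 30 N is enough to try, so I relax the press and carry on. The way down rolls the handle back in.

Call:
{"name": "drive_tool", "arguments": {"deltas": [0, 0, 0, 0, 0, 0, -0.1, 0, 0, 0, -0.1, 0], "squeeze": 30}}

```text
t: 23.55
tcp_pos: [0.4551, 0.0286, 0.2967]
tool_rot: [0.998, -0.06, 0.003, 0.012]
force: [-1.0, -1.0, -5.3]
finger_gap: 0.142
```

```bash
python3 arc.py 40 28 12 -4 7
```

```text
t 23.55 tcp [455.12  28.58 296.74] F [-1.   -1.05 -5.32] T [-0.02  0.03 -0.04] theta,R (np.float64(39.17294219435598), np.float64(227.15736337707065)) lat 2.564792452534655
eul [178.66  -0.42  -6.85]
39.0 [-0.26  0.45  0.16]
38.0 [-0.26  0.83  0.17]
37.0 [-0.26  1.22  0.2 ]
36.0 [-0.26  1.6   0.23]
35.0 [-0.26  1.98  0.27]
34.0 [-0.27  2.35  0.31]
33.0 [-0.27  2.73  0.36]
32.0 [-0.27  3.11  0.42]
31.0 [-0.27  3.49  0.48]
30.0 [-0.27  3.86  0.55]
29.0 [-0.27  4.24  0.63]
28.0 [-0.27  4.61  0.71]
```

Call:
{"name": "drive_tool", "arguments": {"deltas": [0, 0.3, 0.0, 0, 0, 0.7, 0.05, 0, 0, 1.1, 0.1, 0, -0.1, 1.5, 0.15, 0, -0.1, 1.9, 0.2, 0, -0.1, 2.3, 0.25, 0, -0.1, 2.7, 0.3, 0, -0.1, 3.1, 0.4, 0, -0.1, 3.5, 0.45, 0, -0.1, 3.85, 0.5, 0, -0.1, 4.25, 0.6, 0, -0.1, 4.6, 0.65, 0]}}

```text
t: 24.75
tcp_pos: [0.4493, -0.0178, 0.2914]
tool_rot: [0.998, -0.06, 0.004, 0.012]
force: [2.2, -0.1, 2.7]
finger_gap: 0.144
```

```bash
python3 chk.py 19;python3 arc.py 28 15 12 -4 7
```

```text
handle axis z 0.30142641062313075 above tcp mm 9.986627119328572 theta 28.45461104491271 51.14538895508731
handle axis z 0.2999400239708576 above tcp mm 8.500240467055441 theta 26.621032318582564 52.97896768141746
t 24.85 tcp [449.34 -17.93 291.44] F [ 2.82 -1.95  3.37] T [-0.09 -0.33  0.01] theta,R (np.float64(27.25775539666695), np.float64(227.26315525294225)) lat 2.4979577875513157
eul [178.61  -0.51  -6.88]
26.9 [-0.25  0.34  0.17]
25.8 [-0.25  0.74  0.28]
24.8 [-0.26  1.13  0.39]
23.7 [-0.26  1.53  0.51]
22.6 [-0.26  1.92  0.64]
21.5 [-0.26  2.31  0.77]
20.4 [-0.26  2.7   0.92]
19.3 [-0.27  3.09  1.07]
18.2 [-0.27  3.47  1.22]
17.2 [-0.27  3.85  1.39]
16.1 [-0.27  4.22  1.56]
15.0 [-0.28  4.6   1.74]
```

View pics/sd19.png

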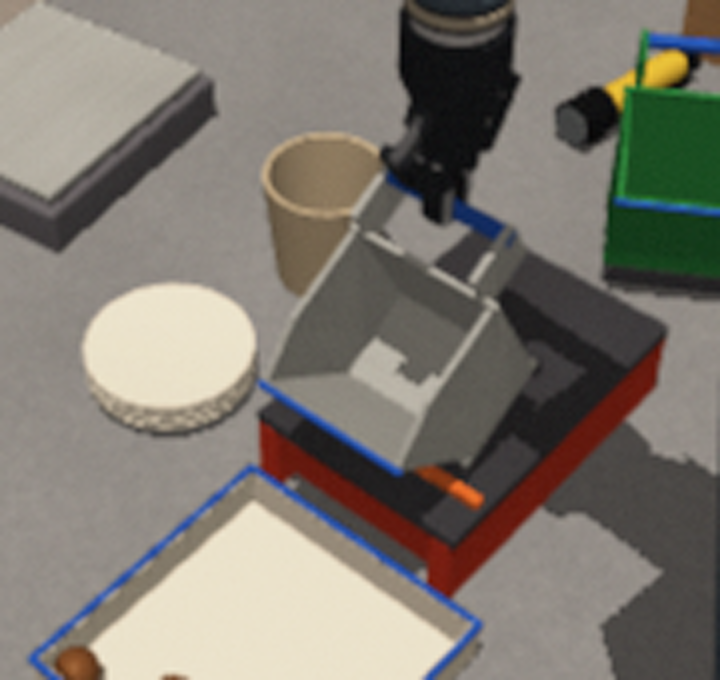

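View pics/w19.png

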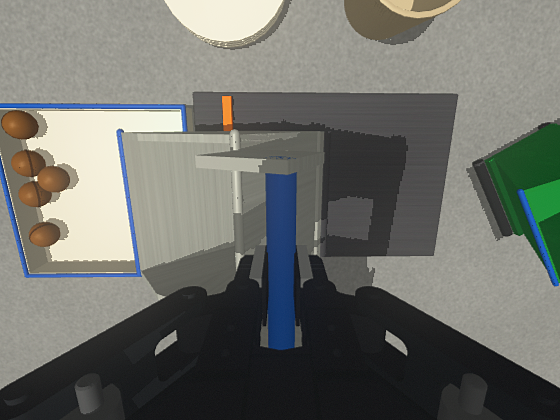

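Call:
{"name": "drive_tool", "arguments": {"deltas": [0, 0.35, 0.1, 0, 0, 0.75, 0.25, 0, -0.1, 1.15, 0.35, 0, -0.1, 1.55, 0.5, 0, -0.1, 1.9, 0.6, 0, -0.1, 2.3, 0.75, 0, -0.1, 2.7, 0.9, 0, -0.1, 3.1, 1.05, 0, -0.1, 3.45, 1.2, 0, -0.1, 3.85, 1.35, 0, -0.1, 4.2, 1.5, 0, -0.1, 4.6, 1.7, 0]}}

```text
t: 26.05
tcp_pos: [0.4432, -0.0648, 0.2757]
tool_rot: [0.998, -0.06, 0.004, 0.013]
force: [0.6, -3.9, 6.1]
finger_gap: 0.142
```

```bash
python3 chk.py 20;python3 arc.py 15 2 12 -4 5
```

```text
handle axis z 0.28527821100910067 above tcp mm 9.754828672509985 theta 14.842620266390952 64.75737973360907
handle axis z 0.28519404619529487 above tcp mm 9.670663858704188 theta 14.790413744769069 64.80958625523095
t 26.15 tcp [443.19 -65.17 275.52] F [ 1.8  -5.17  4.83] T [-0.57 -0.29 -0.03] theta,R (np.float64(14.580642104078407), np.float64(227.6193415523874)) lat 2.1549020984839733
eul [178.51  -0.55  -6.88]
13.9 [-0.22  0.24  0.42]
12.8 [-0.22  0.6   0.61]
11.8 [-0.23  0.96  0.81]
10.7 [-0.23  1.32  1.02]
9.6 [-0.23  1.68  1.24]
8.5 [-0.23  2.03  1.46]
7.4 [-0.24  2.37  1.68]
6.3 [-0.24  2.71  1.92]
5.2 [-0.24  3.05  2.16]
4.2 [-0.25  3.38  2.4 ]
3.1 [-0.25  3.71  2.66]
2.0 [-0.25  4.03  2.92]
```

View pics/sd20.png

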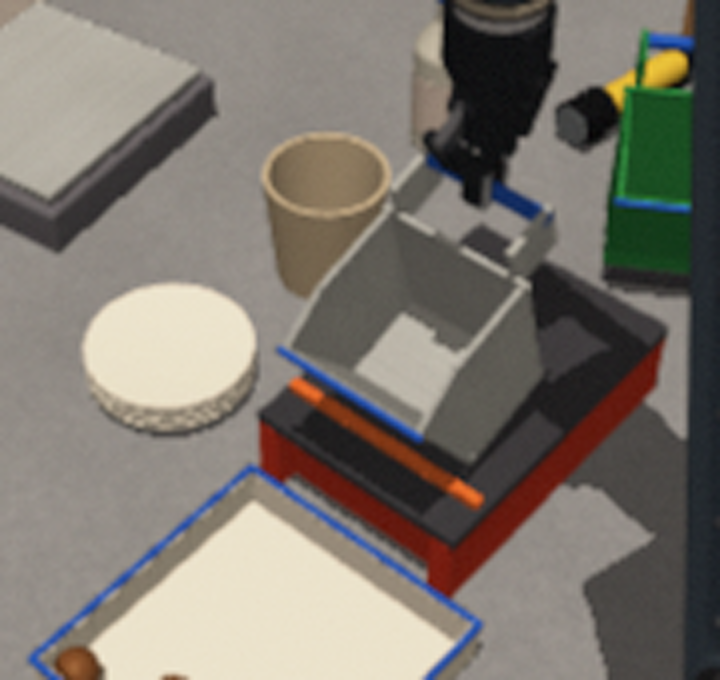

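Call:
{"name": "drive_tool", "arguments": {"deltas": [0, 0.25, 0.2, 0, 0, 0.6, 0.4, 0, 0, 0.95, 0.6, 0, 0, 1.3, 0.8, 0, -0.1, 1.65, 1.0, 0, -0.1, 2.0, 1.25, 0, -0.1, 2.35, 1.45, 0, -0.1, 2.7, 1.7, 0, -0.1, 3.05, 1.95, 0, -0.1, 3.35, 2.2, 0, -0.1, 3.7, 2.45, 0, -0.1, 4.0, 2.7, 0]}}

```text
t: 27.35
tcp_pos: [0.437, -0.1063, 0.2493]
tool_rot: [0.998, -0.06, 0.003, 0.014]
force: [0.4, -5.1, 3.1]
finger_gap: 0.146
```

```bash
python3 chk.py 21;python3 arc.py 2 -1 6 -4 7
```

```text
handle axis z 0.26098577588874494 above tcp mm 12.122862900142778 theta 2.5067990980277557 77.09320090197227
handle axis z 0.26117432032154136 above tcp mm 12.3114073329392 theta 2.5884004425482203 77.0115995574518
t 27.45 tcp [ 436.77 -106.26  248.86] F [ 0.82 -4.75  1.19] T [-0.54 -0.05 -0.06] theta,R (np.float64(2.099403227040966), np.float64(226.56600648318494)) lat 0.7947442095251913
eul [178.46  -0.43  -6.91]
1.5 [-0.08  0.1   0.07]
1.0 [-0.08  0.24  0.19]
0.5 [-0.08  0.39  0.31]
0.0 [-0.08  0.53  0.44]
-0.5 [-0.08  0.67  0.56]
-1.0 [-0.09  0.82  0.69]
```

View pics/sd21.png

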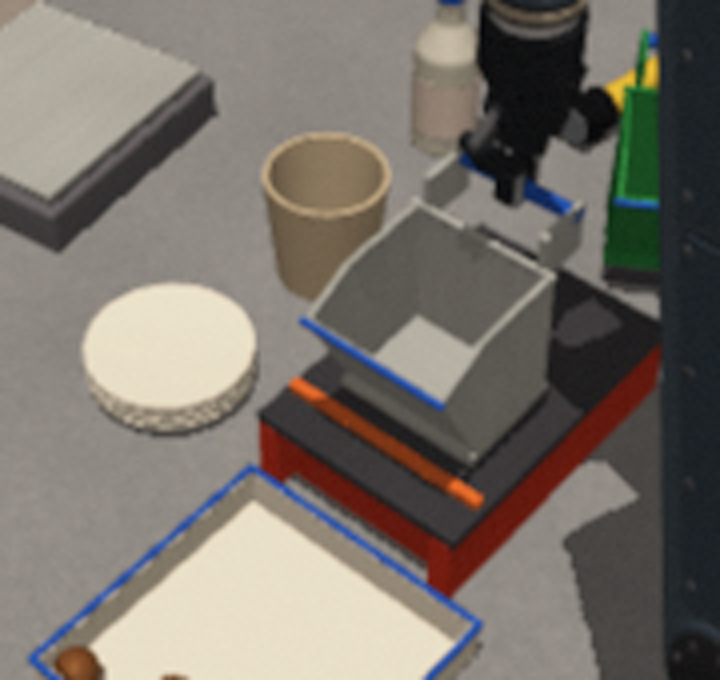

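Call:
{"name": "drive_tool", "arguments": {"deltas": [0, 0.1, 0.1, 0, 0, 0.2, 0.2, 0, 0, 0.3, 0.3, 0, 0, 0.4, 0.4, 0, 0, 0.5, 0.5, 0, 0, 0.6, 0.6, 0, 0, 0.7, 0.7, 0, 0, 0.7, 0.75, 0]}}

```text
t: 28.25
tcp_pos: [0.4357, -0.114, 0.2414]
tool_rot: [0.998, -0.06, 0.002, 0.014]
force: [-0.3, -6.3, 6.9]
finger_gap: 0.142
```

```bash
python3 chk.py 22;python3 arc.py
```

```text
handle axis z 0.25372699056322623 above tcp mm 12.26890453660534 theta -0.5277677497921331 80.12776774979216
handle axis z 0.254532374152995 above tcp mm 13.074288126374123 theta -0.2006299246004133 79.80062992460043
t 28.35 tcp [ 435.62 -113.94  241.46] F [-0.81 -5.06  3.64] T [-0.64  0.   -0.04] theta,R (np.float64(-0.6099696527156482), np.float64(225.70570762352645)) lat 0.5991768027181997
eul [178.4   -0.38  -6.89]
```

Call:
{"name": "drive_tool", "arguments": {"deltas": [0, 0, 0.1, 0, 0, 0, 0.2, 0, 0, 0, 0.25, 0, 0, 0.1, 0.2, 0, 0, 0.3, 0.2, 0, 0, 0.5, 0.2, 0, 0, 0.7, 0.2, 0, 0, 0.9, 0.2, 0, 0, 1.0, 0.2, 0, 0, 1.0, 0.1, 0]}}

```text
t: 29.35
tcp_pos: [0.4334, -0.1223, 0.2399]
tool_rot: [0.998, -0.06, 0.001, 0.012]
force: [0.8, 4.6, -0.2]
finger_gap: 0.144
```

```bash
python3 chk.py 23;python3 arc.py
```

```text
handle axis z 0.252560027147173 above tcp mm 12.543104636384667 theta -0.9979116616083985 80.59791166160842
handle axis z 0.25449474495133756 above tcp mm 14.47782244054921 theta -0.2159639585442079 79.81596395854423
t 29.45 tcp [ 433.29 -122.71  240.02] F [0.76 4.4  0.8 ] T [ 0.88 -0.16  0.02] theta,R (np.float64(-2.5426146686100424), np.float64(230.5641054299514)) lat -0.6512615411667508
eul [178.52  -0.2   -6.87]
```

View pics/sd23.png

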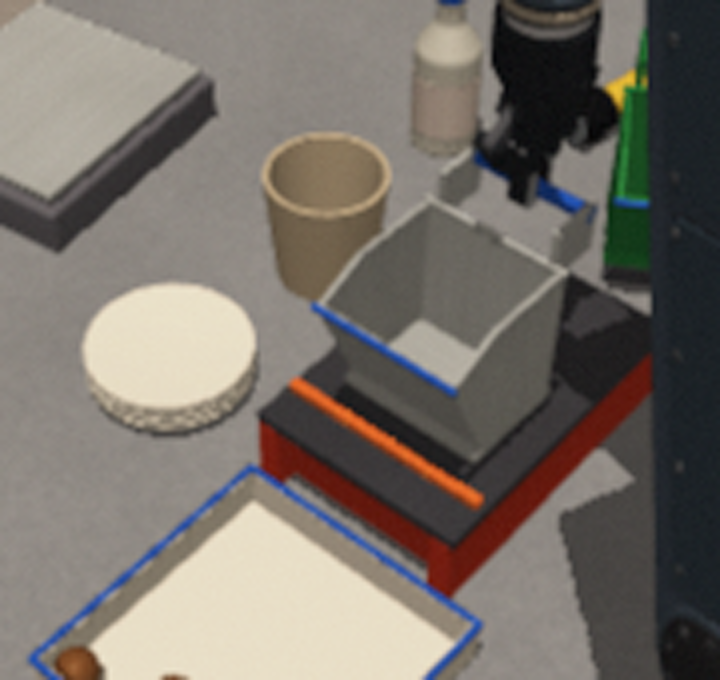

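The tub is upright, handle axis at z≈0.254, clear of the strip by a few mm. I let it settle, then open.

Call:
{"name": "drive_tool", "arguments": {"deltas": [0, -0.1, 0, 0, 0, -0.1, 0, 0, 0, -0.1, 0, 0, 0, -0.1, 0, 0]}}

```text
t: 29.85
tcp_pos: [0.4334, -0.1218, 0.2402]
tool_rot: [0.998, -0.06, 0.001, 0.013]
force: [0.8, 2.6, 5.9]
finger_gap: 0.145
```

Call:
{"name": "drive_tool", "arguments": {"deltas": [0, 0, 0, 0, 0, 0, 0, 0, 0, 0, 0, 0, 0, 0, 0, 0, 0, 0, 0, 0, 0, 0, 0, 0], "hand": 4.5}}

```text
t: 30.45
tcp_pos: [0.4333, -0.122, 0.2401]
tool_rot: [0.998, -0.06, 0.001, 0.013]
force: [-0.6, 0.6, -0.7]
finger_gap: 0.523
```

```bash
python3 chk.py 24;python3 arc.py
```

```text
handle axis z 0.2541317982593776 above tcp mm 13.960053739663358 theta -0.3636160153947472 79.96361601539476
handle axis z 0.25258775402004446 above tcp mm 12.416009500330228 theta -0.9867930878329574 80.58679308783297
t 30.55 tcp [ 433.35 -121.88  240.17] F [ 0.41 -0.06  0.27] T [-0.01  0.03 -0.03] theta,R (np.float64(-2.364382821391416), np.float64(230.12233855370908)) lat -0.6926183268535311
eul [178.49  -0.2   -6.85]
```

View pics/w24.png

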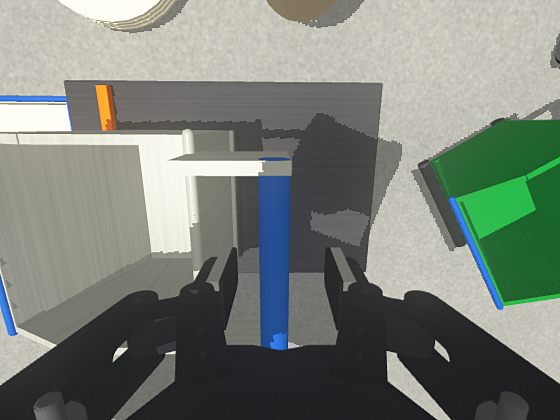

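The fingers are clear of the handle on both sides (handle at x≈275, pads at 225 and 340). I go straight up.

Call:
{"name": "drive_tool", "arguments": {"deltas": [0, 0, -0.5, 0, 0, 0, -1.5, 0, 0, 0, -3, 0, 0, 0, -5, 0, 0, 0, -7.5, 0, 0, 0, -10, 0, 0, 0, -12, 0, 0, 0, -12, 0, 0, 0, -12, 0]}}

```text
t: 31.45
tcp_pos: [0.4332, -0.1186, 0.3605]
tool_rot: [0.998, -0.06, 0.001, 0.014]
force: [-0.4, -0.3, -0.5]
finger_gap: 0.526
```

Run:
```python
from h import *
np.set_printoptions(precision=4,suppress=True)
s=manip.sense();print(s["t"],s["tcp_pos"],s["force"])
w=manip.snapshot("wrist");cv2.imwrite("pics/w25.png",w["frame"][:,:,::-1])
d=manip.snapshot("side");crop(d,200,130,400,330,3,"sd25.png")
e=manip.snapshot("scene");cv2.imwrite("pics/s25.png",e["frame"][:,:,::-1])
import pickle;pickle.dump((w,d,e),open("p25.pkl","wb"))
```

```text
31.45 [ 0.4332 -0.1186  0.3605] [-0.3594 -0.2702 -0.5352]
```

View pics/w25.png

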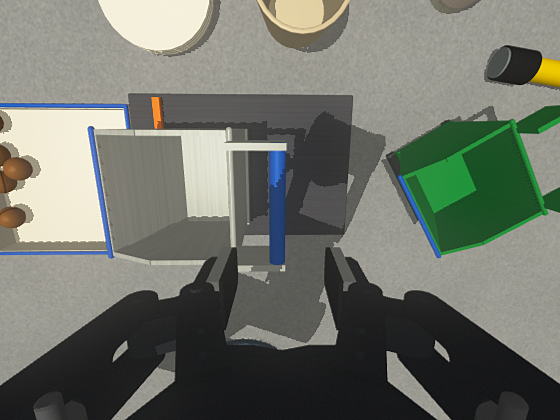

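View pics/sd25.png

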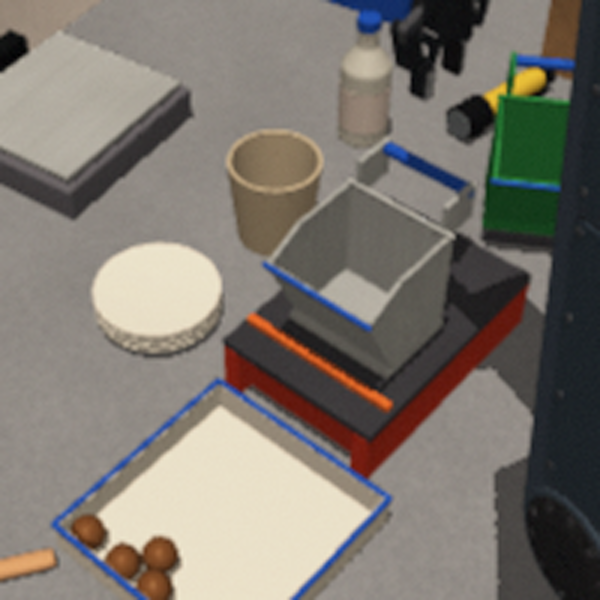

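View pics/s25.png

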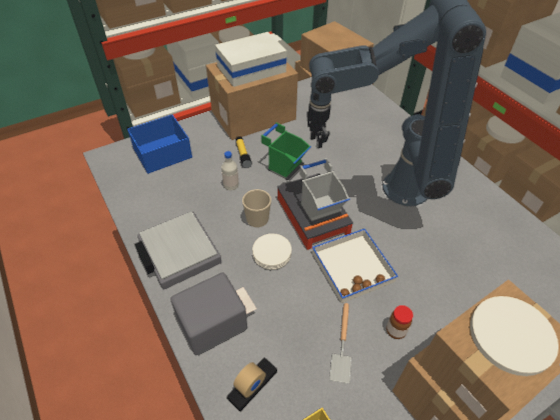

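The tub is empty and upright on the riser, the gripper is clear, and the bystanders are unmoved. One last check of the walnut heights, then I hand in.

Run:
```python
from h import *
import pickle
np.set_printoptions(precision=4,suppress=True)
w,d,e=pickle.load(open("p25.pkl","rb"))
for u,v in [(88,531),(124,560),(160,553),(155,585)]: print("side",pt(d,200+u/3,130+v/3))
f=e["frame"].astype(int);m=((f[...,0]-f[...,2]>40)&(f[...,0]<190)).astype(np.uint8);m[:270]=0;m[300:]=0;m[:,:338]=0;m[:,390:]=0
ys,xs=np.nonzero(m);P=np.array([pt(e,x,y) for x,y in zip(xs,ys)]);print(len(xs),P.min(0),P.max(0))
print("lip",pt(w,94,140),pt(w,107,240),"handle",pt(w,277,180),pt(w,277,230),manip.sense()["force"],np.abs(manip.sense()["qd"]).max())
manip.sign_off()
```

```text
side [0.5496 0.3108 0.0369]
side [0.501  0.3158 0.0355]
side [0.476  0.2914 0.0378]
side [0.4582 0.3223 0.04  ]
276 [ 0.3767  0.2719 -0.0004] [1.2032 0.9123 1.4673]
lip [0.5083 0.0476 0.2071] [0.4082 0.0621 0.2087] handle [ 0.4582 -0.1209  0.2608] [ 0.415  -0.1156  0.2604] [-0.7949 -0.4049  0.0351] 0.007447909009785809
the job is handed in; nothing more can be done
```

I slid the steel tub against the orange stop strip, rocked it to about 81° on its front bar, and all five walnuts rolled into the tray. I then eased it back upright, slid it about 1 cm back off the strip, let go and handed the job in. No verdict is reported.

**Stop strip:** it was pressed about 5–7 mm. The force, the travel and the images agreed, and the tub was held there for more than 1 s.

**Last checks:**
- All five walnuts are in the tray in the pictures. Depth on four of them put their visible surface at 0.036–0.040 m, so they lie on the tray floor; the fifth was seen but not measured.
- The tub's lip read z ≈ 0.207 m and the top of its handle z ≈ 0.261 m. That fits a tub standing upright on the riser.
- The gripper was clear of everything, with contact force near zero and the arm still.
- The bystanders look unmoved in the pictures; I did not measure their positions. The job took about 31 s of the 67 s.

**What disagreed:**
- The handle rolled up to about 10 mm toward the fingertips while the tub rocked. My one try at reseating it, with up to 34 N of downward push, barely moved it. I followed the offset with the camera instead.
- An automatic height range for the walnuts from the scene camera was spoiled by background pixels, so I ignored it.

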